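# Put the rubber stamps back in their tray

### The arm

A 7-joint arm with a two-finger parallel gripper is mounted at the origin on a cart in front of the work surface, level with it; the furniture and walls round the work are solid. World frame = base frame: x ahead of the robot, y to its left, z up, the work surface at z = 0. Lengths are in m, angles in rad, forces in N, time in s.
With the tool pointing down it reaches from about 0.4 to 0.85 m from the base axis. Payload 4.5 kg.
Tool frame: the origin (TCP) lies midway between the tips of the shut fingers; the grasp point (between the pads) lies 19 mm behind it; z points along the fingers, y is the direction in which the jaws open and shut (so a half turn about z gives the same grasp; the last joint's range is limited). The gripper opens to 88 mm and grips with 3 to 60 N. Pads are 18 mm wide; open, the fingers measure 123 mm over their backs; the gripper's body (75 mm by 187 mm) begins 45 mm behind the grasp point.
Start: joints at [0.034, 0.689, -0.195, 1.565, 0.157, 0.902, -0.215], TCP at [0.625, 0, 0.239] pointing down, gripper open.
Joint ranges: [-3.01, 3.01], [-0.46, 2.08], [-1.47, 1.51], [0.13, 2.56], [-1, 4.14], [0.04, 2.09], [-2.66, 2.66]. Speed limits (rad/s): [2.57, 2.57, 3.14, 3.14, 3.14, 3.14, 3.14].

### API

Orientations are given as a unit quaternion [x, y, z, w].
In Python, from plant import r gives the robot as it stands.
- The arm moves only by the tool play_rows, never from a script. Its argument "targets" is a list of rows, each an object of numbers: "jaw": the closure, from 0 (fully open) to 1 (shut); "dx", "dy", "dz": the shift along the tool's x, y, z in m; "yaw": the turn about the tool's z in rad. A call has exactly 5 rows; each row shifts and turns the pose as measured when the row begins, along the tool's axes as they then stand; what a row does not reach is not made up. A row lasts 1/10 s, in which the tool goes at most 50 mm and 8.59 degrees, less where a joint would pass 70% of its speed; a pose out of reach is approached as far as the arm can. A call with a gripper value outside its range is refused whole. The fingers move at their own pace and stop on an object; "squeeze" is the grip in N (left out, the last holds). Time passes only in rows, so rows that do not move let the fingers close, or fill a call up. It gives the time, the measured TCP pose, the force and the opening at its end, in the units of the state.
- r.get_state(): the state, without advancing time (a new reading comes with each control period).
- r.snapshot(name): name is "scene" or "side" or "wrist"; returns a dict with "frame" (420x560x3 uint8, red, green, blue), "z_map" (420x560 float32, m along the optical axis (not along the pixel's ray), 0 where there is no reading), "mtx" (3x3 intrinsics, pixels), "position" and "orientation" of the camera in the world; the wrist camera has in their place "T_tool_cam" (4x4, takes a point from camera to tool coordinates, whose origin is the TCP and whose axes are the flange's). Camera axes: x right, y up, looking along -z (the intrinsics and any distortion apply to the point x, -y, -z); pixel columns grow to the right and rows downward; lengths in m; the calibration is good to about 2 mm. A picture is of the moment at which its call begins: read the wrist's pose just before it.
- r.finish_job(): hands the job in, once; it reports no verdict.
The state is a dict: "clock": time; "q": joint angles; "qd": joint speeds; "joint_torque": joint torques, N m; "tool_pos": TCP position; "eef_rot": TCP orientation; "contact_force": force on the tool from outside, world axes, zero at the start; "moment": the same for the moment, N m; "opening": opening from 0.0 (shut) to 1.0 (fully open).
Only numpy, scipy, OpenCV 4.12 (cv2) and the standard library are available. Lean on these libraries where they do the work, as an engineer would, in place of code of your own. Each camera call takes 0.05 s, during which the arm holds its last target.

### The job

The stamping is done: put the four rubber stamps back in the wooden stamp tray, each standing upright on the floor of the hollow that was cut to the size and shape of its base. Do not shift or tip the square ink bottle that stands near them.

Things in the scene. Friction and masses are not known exactly. Their poses are not given: they have to be found in the camera images.
- stamp_small: loose rubber stamp, 72 mm tall, stands on its rubber; pale wooden base: oblong block, 62 x 30 mm and 18 mm high; on its middle a dark turned handle: thin neck, then a round knob about 28 mm across, widest about 55 mm above the underside: grip it there from above. Origin: centre of the underside; z up the handle; long side along x. About 0.1 kg.
- stamp_large: loose rubber stamp, 72 mm tall, stands on its rubber; pale wooden base: broad oblong block, 80 x 46 mm and 17 mm high; on its middle a dark turned handle: thin neck, then a round knob about 28 mm across, widest about 55 mm above the underside: grip it there from above. Origin: centre of the underside; z up the handle; long side along x. About 0.1 kg.
- stamp_long: loose rubber stamp, 72 mm tall, stands on its rubber; pale wooden base: slim bar, 92 x 18 mm and 17 mm high; on its middle a dark turned handle: thin neck, then a round knob about 28 mm across, widest about 55 mm above the underside: grip it there from above. Origin: centre of the underside; z up the handle; long side along x. About 0.1 kg.
- stamp_round: loose rubber stamp, 72 mm tall, stands on its rubber; pale wooden base: round disc, 48 mm across and 17 mm high; on its middle a dark turned handle: thin neck, then a round knob about 28 mm across, widest about 55 mm above the underside: grip it there from above. Origin: centre of the underside; z up the handle; no preferred direction about z. About 0.1 kg.
- insert_small: fixed plywood insert, 112 (x) by 72 (y) by 16 mm high, one of four 75 mm apart along y (in any order) in a low tray, rim 16 mm high; in its middle a hollow 10 mm deep, felt floor, bevelled edge: oblong, 72 mm along x by 40 mm along y; its stamp has 4 to 5 mm play all round. Origin: centre of the underside, 6 mm above the desk; hollow's floor 6 mm, insert's top 16 mm above it; z up.
- insert_large: fixed plywood insert, 112 (x) by 72 (y) by 16 mm high, one of four 75 mm apart along y (in any order) in a low tray, rim 16 mm high; in its middle a hollow 10 mm deep, felt floor, bevelled edge: oblong, 90 mm along x by 56 mm along y; its stamp has 4 to 5 mm play all round. Origin: centre of the underside, 6 mm above the desk; hollow's floor 6 mm, insert's top 16 mm above it; z up.
- insert_long: fixed plywood insert, 112 (x) by 72 (y) by 16 mm high, one of four 75 mm apart along y (in any order) in a low tray, rim 16 mm high; in its middle a hollow 10 mm deep, felt floor, bevelled edge: slim slot, 102 mm along x by 26.5 mm along y; its stamp has 4 to 5 mm play all round. Origin: centre of the underside, 6 mm above the desk; hollow's floor 6 mm, insert's top 16 mm above it; z up.
- insert_round: fixed plywood insert, 112 (x) by 72 (y) by 16 mm high, one of four 75 mm apart along y (in any order) in a low tray, rim 16 mm high; in its middle a hollow 10 mm deep, felt floor, bevelled edge: round, 58 mm across; its stamp has 4 to 5 mm play all round. Origin: centre of the underside, 6 mm above the desk; hollow's floor 6 mm, insert's top 16 mm above it; z up.
- ink_bottle: square dark ink bottle with a black screw cap, 54 x 54 x 62 mm, loose, upright on the desk, to be left standing where it is. Origin: centre of the underside.
Not all that is in view belongs to the job. Leave any turquoise look-alike of the stamp_round alone.

How it is judged:
By the outcome, as a careful person would: the job done as asked, in the order asked, and still so for the second after the job is handed in, with the robot touching nothing.
It also fails if it takes over 115 s, if anything falls off the work surface, if the arm or the gripper's body presses on something with over 40 N, if the wrist force passes 120 N, or if a joint passes its speed limit or range.

## Working session

There is one attempt and no reset: what is moved stays moved. The work goes in short steps, Python scripts to look and compute and a tool call to move; the robot and the scene stay as the last step left them, time stands still between calls to the robot, and variables do not carry over. Pictures are saved under pics/ and viewed, and the job is handed in when it is done.

Besides the shell and the picture viewer there is one more tool, called after ">>>" as name([rows], argument=value, ...), one row to a line, values as JSON. play_rows: Moves the arm, as the interface text tells. Its arguments: {"type":"object","properties":{"targets":{"type":"array"},"squeeze":{"type":"number"}},"required":["targets"]}

```bash
mkdir -p pics; ls
cat > h.py <<'E'
import numpy as np,cv2
from plant import r
from scipy.spatial.transform import Rotation as R
def snap(n):
    s=r.get_state(); d=r.snapshot(n)
    if n=="wrist":
        T=np.eye(4);T[:3,:3]=R.from_quat(s["eef_rot"]).as_matrix();T[:3,3]=s["tool_pos"]
        M=T@np.array(d["T_tool_cam"])
    else:
        M=np.eye(4);M[:3,:3]=R.from_quat(d["orientation"]).as_matrix();M[:3,3]=d["position"]
    d["M"]=M; return d
def cloud(d):
    z=d["z_map"].astype(float);K=np.array(d["mtx"]);v,u=np.mgrid[:z.shape[0],:z.shape[1]]
    p=np.stack([(u-K[0,2])/K[0,0]*z,-(v-K[1,2])/K[1,1]*z,-z],-1)
    w=p@d["M"][:3,:3].T+d["M"][:3,3]; w[z==0]=np.nan; return w
def save(d,f): cv2.imwrite("pics/"+f,cv2.cvtColor(d["frame"],cv2.COLOR_RGB2BGR))
E
python3 - <<'E'
from h import *
for n in ["scene","side","wrist"]:
    d=snap(n);save(d,n+"0.png");np.savez(n+"0.npz",w=cloud(d),f=d["frame"],K=d["mtx"],M=d["M"]);print(n,[k for k in d],np.round(d["M"],3).tolist(),d["mtx"])
print(r.get_state())
E
```

```text
pics
scene ['frame', 'z_map', 'mtx', 'position', 'orientation', 'M'] [[-0.505, 0.46, -0.73, -0.593], [-0.863, -0.252, 0.438, 0.656], [0.017, 0.851, 0.525, 0.802], [0.0, 0.0, 0.0, 1.0]] [[461.12960517   0.         288.51229988]
 [  0.         461.12960517 208.37039628]
 [  0.           0.           1.        ]]
side ['frame', 'z_map', 'mtx', 'position', 'orientation', 'M'] [[-1.0, 0.016, -0.011, 0.455], [-0.018, -0.549, 0.836, 1.047], [0.008, 0.836, 0.549, 0.731], [0.0, 0.0, 0.0, 1.0]] [[511.47975527   0.         276.9054483 ]
 [  0.         511.47975527 197.55524221]
 [  0.           0.           1.        ]]
wrist ['frame', 'z_map', 'mtx', 'T_tool_cam', 'M'] [[1.0, -0.0, 0.002, 0.626], [-0.0, 0.954, 0.299, 0.078], [-0.002, -0.299, 0.954, 0.384], [0.0, 0.0, 0.0, 1.0]] [[301.26690091   0.         281.50878009]
 [  0.         301.26690091 208.91299857]
 [  0.           0.           1.        ]]
{'clock': 0.15, 'q': array([ 0.03377271,  0.68982296, -0.19456364,  1.56605446,  0.15728478,
        0.90254235, -0.21508898]), 'qd': array([ 0.00016181, -0.00164954, -0.00019059, -0.00257556, -0.00031174,
        0.00098803, -0.00080672]), 'joint_torque': array([-1.46674727e-03, -5.27863634e+01, -1.26819178e+00, -1.53587687e+01,
       -5.24473807e-02,  3.92338901e-03,  1.12435155e-04]), 'tool_pos': array([6.24523729e-01, 3.31722594e-06, 2.38088962e-01]), 'eef_rot': array([ 7.07065590e-01,  7.07147605e-01, -5.32859342e-04, -4.81989349e-04]), 'contact_force': array([ 0.1689755 , -0.32264098, -0.52076576]), 'moment': array([-0.01908479,  0.02761789, -0.00384977]), 'opening': 1.0020310155337342}
```

View pics/scene0.png

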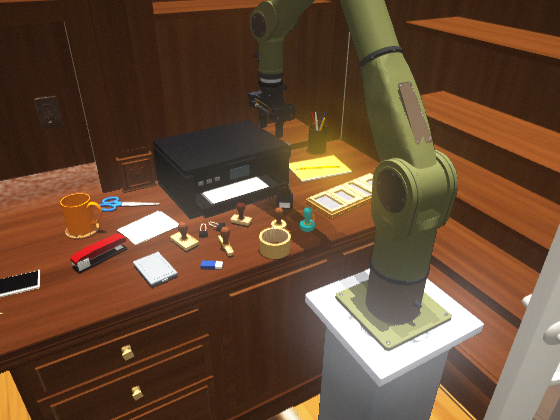

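View pics/side0.png

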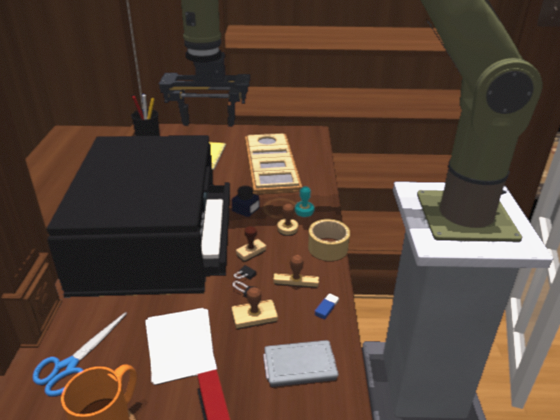

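View pics/wrist0.png

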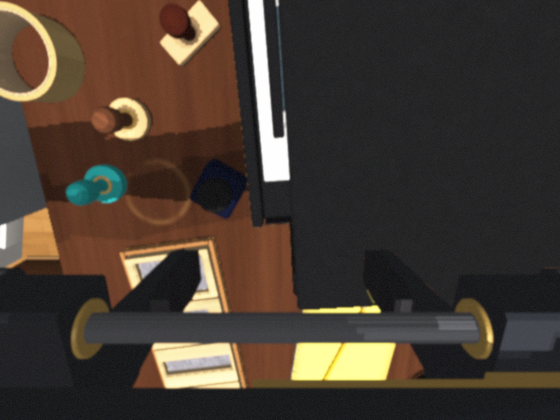

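The scene image shows the tray at about (345,192), turquoise decoy at (307,218) and the printer behind. The side image shows the tray at (272,160), bottle (246,200), round stamp (288,218), small (251,243), long (296,272) and large (254,306). The wrist image has the round stamp at (128,118), small (190,32), bottle (217,188) and tray (180,300). Next I'll build metric top views.

```bash
cat > top.py <<'E'
from h import *
def top(w,f,x0=.25,x1=.65,y0=-.35,y1=.55,s=.001,zmin=-.01,zmax=.2):
    H=int((x1-x0)/s);W=int((y1-y0)/s)
    img=np.zeros((H,W,3),np.uint8);hz=np.full((H,W),np.nan)
    p=w.reshape(-1,3);c=f.reshape(-1,3)[:,::-1]
    ok=~np.isnan(p[:,0])&(p[:,2]<zmax)&(p[:,2]>zmin);p=p[ok];c=c[ok]
    o=np.argsort(p[:,2]);p=p[o];c=c[o]
    i=((x1-p[:,0])/s).astype(int);j=((y1-p[:,1])/s).astype(int)
    k=(i>=1)&(i<H-1)&(j>=1)&(j<W-1);i=i[k];j=j[k];p=p[k];c=c[k]
    for di in(0,1):
        for dj in(0,1):
            img[i+di,j+dj]=c;hz[i+di,j+dj]=p[:,2]
    return img,hz
E
python3 - <<'E'
from top import *
for n in["side","wrist"]:
    d=np.load(n+"0.npz");w=d["w"];i,h=top(w,d["f"]);
    i=i[:, :].copy()
    for y in np.arange(-.3,.55,.1): cv2.line(i,(int((.55-y)*1000),0),(int((.55-y)*1000),399),(0,255,0),1);cv2.putText(i,"%.1f"%y,(int((.55-y)*1000),10),0,.35,(0,255,0))
    for x in np.arange(.3,.65,.1): cv2.line(i,(0,int((.65-x)*1000)),(899,int((.65-x)*1000)),(0,255,0),1);cv2.putText(i,"%.1f"%x,(0,int((.65-x)*1000)),0,.35,(0,255,0))
    cv2.imwrite("pics/top_%s.png"%n,i[:,100:])
    p=w[(abs(w[...,2])<.015)];print(n,np.median(p[:,2]))
E
```

```text
side 0.00010991018985206935
wrist 0.00018694476478492428
```

View pics/top_side.png

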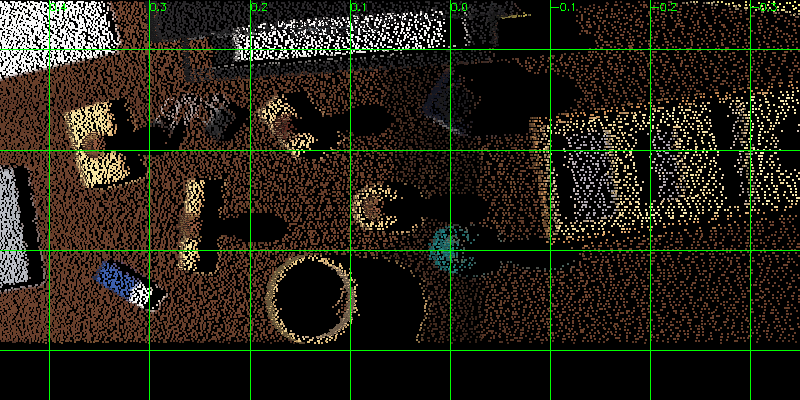

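View pics/top_wrist.png

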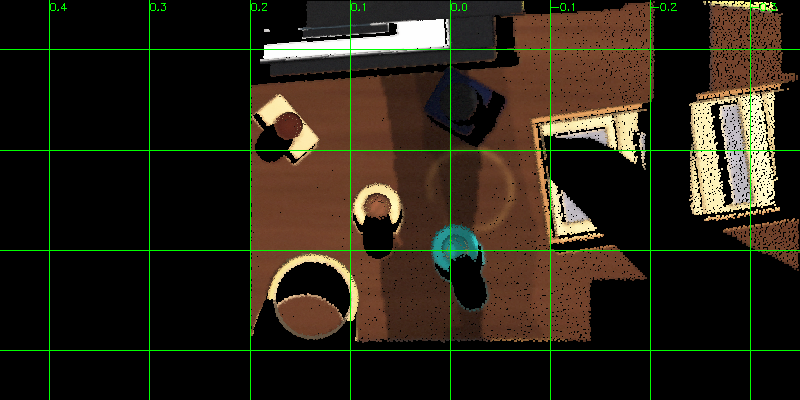

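>>> play_rows([
  {"jaw": 0,"dx": -0.03,"dy": -0.015,"dz": -0.008},
  {"jaw": 0,"dx": -0.04,"dy": -0.015,"dz": -0.008},
  {"jaw": 0,"dx": -0.04,"dy": -0.015,"dz": -0.008},
  {"jaw": 0,"dx": -0.04,"dy": -0.015,"dz": -0.008},
  {"jaw": 0,"dx": -0.04,"dy": -0.015,"dz": -0.008},
], squeeze=20)

```text
invalid input
```

>>> play_rows([
  {"jaw": 0,"dx": -0.04,"dy": -0.015},
  {"jaw": 0,"dx": -0.03,"dy": -0.015},
  {"jaw": 0,"dx": -0.03,"dy": -0.015},
  {"jaw": 0,"dx": -0.02,"dy": -0.005},
  {"jaw": 0},
])

```text
invalid input
```

Run:
```python
from top import *
d=snap("wrist");w=cloud(d);np.savez("tray.npz",w=w,f=d["frame"])
save(d,"tray.png");i,h=top(w,d["frame"],.35,.65,-.5,0.0);cv2.imwrite("pics/top_tray.png",i)
s=r.get_state();print(s["tool_pos"],s["eef_rot"],s["clock"],s["qd"])
```

```text
[ 6.24641141e-01 -1.44560500e-05  2.38226737e-01] [ 7.07071489e-01  7.07141864e-01 -4.10075187e-04 -3.53072700e-04] 0.2 [ 0.00207393  0.00040257 -0.00055441 -0.00474908  0.00020855 -0.00169086
  0.0013625 ]
```

View pics/tray.png

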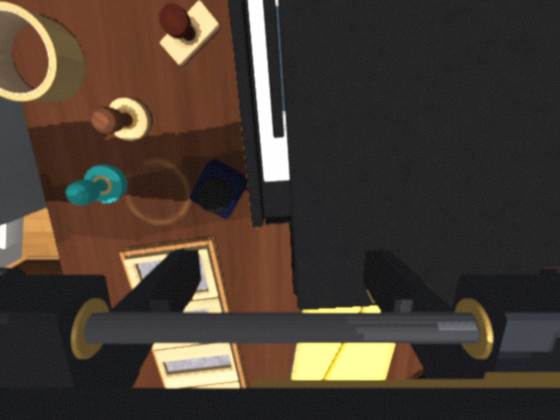

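View pics/top_tray.png

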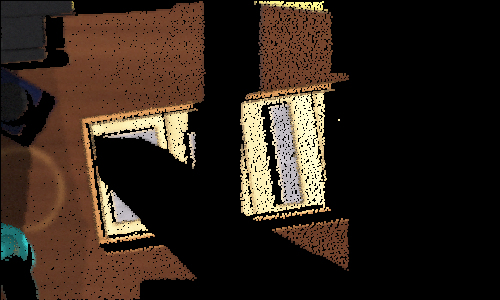

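The moves were refused, so the picture is unchanged: tray partly hidden behind the fingers at (180,310). Every row probably needs all the keys, so I'll resend them in full.

>>> play_rows([
  {"jaw": 0,"dx": -0.03,"dy": -0.015,"dz": -0.008,"yaw": 0},
  {"jaw": 0,"dx": -0.04,"dy": -0.015,"dz": -0.008,"yaw": 0},
  {"jaw": 0,"dx": -0.04,"dy": -0.015,"dz": -0.008,"yaw": 0},
  {"jaw": 0,"dx": -0.04,"dy": -0.015,"dz": -0.008,"yaw": 0},
  {"jaw": 0,"dx": -0.04,"dy": -0.015,"dz": -0.008,"yaw": 0},
], squeeze=20)

```text
clock: 0.7
tool_pos: [0.5499, -0.1861, 0.2763]
eef_rot: [0.701, 0.713, 0.001, -0.004]
contact_force: [1.5, -0.4, -0.2]
opening: 1.001
```

>>> play_rows([
  {"jaw": 0,"dx": -0.04,"dy": -0.015,"dz": 0,"yaw": 0},
  {"jaw": 0,"dx": -0.03,"dy": -0.015,"dz": 0,"yaw": 0},
  {"jaw": 0,"dx": -0.03,"dy": -0.015,"dz": 0,"yaw": 0},
  {"jaw": 0,"dx": -0.02,"dy": -0.005,"dz": 0,"yaw": 0},
  {"jaw": 0,"dx": 0,"dy": 0,"dz": 0,"yaw": 0},
])

```text
clock: 1.2
tool_pos: [0.4949, -0.3205, 0.2762]
eef_rot: [0.706, 0.708, -0.001, -0.002]
contact_force: [-0.3, 0.2, 0.1]
opening: 1.005
```

Run:
```python
from top import *
d=snap("wrist");w=cloud(d);np.savez("tray.npz",w=w,f=d["frame"])
save(d,"tray1.png");i,h=top(w,d["frame"],.35,.65,-.5,0.0);cv2.imwrite("pics/top_tray1.png",i)
s=r.get_state();print(s["tool_pos"],s["eef_rot"],s["clock"],s["qd"])
```

```text
[ 0.49558644 -0.31844054  0.27624343] [ 7.05010951e-01  7.09191373e-01 -5.03434690e-04 -2.62710087e-03] 1.25 [-0.04533973 -0.00533339 -0.04478312  0.01219163 -0.01389134 -0.00343368
 -0.01220267]
```

View pics/tray1.png

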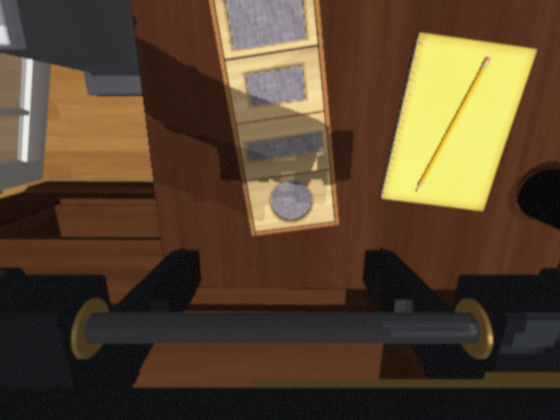

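View pics/top_tray1.png

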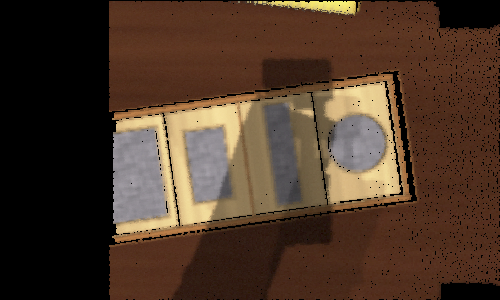

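The wrist image shows the inserts from top to bottom as large (265,20), small (275,87), long (284,147) and round (291,200). Next I'll fit the hollows.

Run:
```python
from top import *
d=np.load("tray.npz");w=d["w"];f=d["f"]
z=w[...,2];x=w[...,0];y=w[...,1]
reg=(x>.38)&(x<.6)&(y<-.05)&(y>-.45)
print("heights",np.histogram(z[reg&~np.isnan(z)],bins=np.arange(-.003,.03,.002)))
m=(reg&(z>.008)&(z<.0165)).astype(np.uint8)
n,l,st,c=cv2.connectedComponentsWithStats(cv2.morphologyEx(m,cv2.MORPH_OPEN,np.ones((3,3),np.uint8)))
for k in range(1,n):
    if st[k,4]<150: continue
    p=w[l==k][:,:2];rc=cv2.minAreaRect((p*1000).astype(np.float32));print(st[k,4],rc,np.median(w[l==k][:,2]),p.mean(0))
m=reg&(z>.0185)&(z<.026)
p=w[m];rc=cv2.minAreaRect((p[:,:2]*1000).astype(np.float32));print("top",rc,np.median(p[:,2]))
```

```text
heights (array([ 2112, 14393,  2034,    24,   235,   108,   323,  5256,  3558,
        1837,   359,  1926,  8196,  1081,     1,     0]), array([-0.003, -0.001,  0.001,  0.003,  0.005,  0.007,  0.009,  0.011,
        0.013,  0.015,  0.017,  0.019,  0.021,  0.023,  0.025,  0.027,
        0.029]))
3404 ((475.4816589355469, -134.19642639160156), (90.7051773071289, 53.34000778198242), 7.408641338348389) 0.012763136832937366 [ 0.47385199 -0.13644238]
1960 ((486.14697265625, -207.7958526611328), (72.24930572509766, 39.96210861206055), 8.196497917175293) 0.012642868330872109 [ 0.48624968 -0.20732546]
1533 ((496.95208740234375, -282.5601501464844), (102.2119140625, 26.15070152282715), 8.242375373840332) 0.01263883670363497 [ 0.49733009 -0.28250197]
1268 ((508.069091796875, -357.3852844238281), (56.76886749267578, 55.64814376831055), 0.07845606654882431) 0.012631017272866002 [ 0.5077815  -0.35731324]
top ((494.1120910644531, -250.30393981933594), (121.26568603515625, 286.29278564453125), 8.400599479675293) 0.021899285246241018
```

>>> play_rows([
  {"jaw": 0,"dx": 0.04,"dy": 0,"dz": -0.01,"yaw": 0},
  {"jaw": 0,"dx": 0.045,"dy": 0,"dz": -0.01,"yaw": 0},
  {"jaw": 0,"dx": 0.045,"dy": 0,"dz": -0.01,"yaw": 0},
  {"jaw": 0,"dx": 0.045,"dy": -0.005,"dz": -0.01,"yaw": 0},
  {"jaw": 0,"dx": 0.045,"dy": -0.005,"dz": -0.01,"yaw": 0},
])

```text
clock: 1.75
tool_pos: [0.4852, -0.0889, 0.3259]
eef_rot: [0.706, 0.709, 0.0, -0.005]
contact_force: [1.6, 0.9, -0.0]
opening: 0.997
```

>>> play_rows([
  {"jaw": 0,"dx": 0.045,"dy": -0.005,"dz": -0.01,"yaw": 0},
  {"jaw": 0,"dx": 0.045,"dy": -0.005,"dz": -0.005,"yaw": 0},
  {"jaw": 0,"dx": 0.045,"dy": 0,"dz": 0,"yaw": 0},
  {"jaw": 0,"dx": 0.045,"dy": 0,"dz": 0,"yaw": 0},
  {"jaw": 0,"dx": 0.045,"dy": 0,"dz": 0,"yaw": 0},
])

```text
clock: 2.25
tool_pos: [0.4674, 0.1565, 0.3461]
eef_rot: [0.699, 0.715, 0.003, -0.005]
contact_force: [1.5, -0.6, 0.3]
opening: 1.0
```

>>> play_rows([
  {"jaw": 0,"dx": 0.03,"dy": 0,"dz": 0,"yaw": 0},
  {"jaw": 0,"dx": 0.015,"dy": 0,"dz": 0,"yaw": 0},
  {"jaw": 0,"dx": 0,"dy": 0,"dz": 0,"yaw": 0},
  {"jaw": 0,"dx": 0,"dy": 0,"dz": 0,"yaw": 0},
  {"jaw": 0,"dx": 0,"dy": 0,"dz": 0,"yaw": 0},
])

```text
clock: 2.75
tool_pos: [0.4578, 0.2194, 0.3471]
eef_rot: [0.689, 0.725, 0.005, -0.009]
contact_force: [-0.5, -0.0, 0.1]
opening: 0.998
```

Run:
```python
from top import *
d=snap("wrist");w=cloud(d);np.savez("st.npz",w=w,f=d["frame"])
save(d,"st1.png")
s=r.get_state();print(s["tool_pos"],s["eef_rot"],s["clock"],abs(s["qd"]).max())
f=d["frame"];z=w[...,2];x=w[...,0];y=w[...,1]
i,h=top(w,f,.3,.7,-.1,.5);cv2.imwrite("pics/top_st.png",i)
reg=(x>.36)&(x<.56)&(y>-.06)&(y<.42)
m=(reg&(z>.012)&(z<.09)).astype(np.uint8)
n,l,st,c=cv2.connectedComponentsWithStats(m)
for k in range(1,n):
    if st[k,4]<150: continue
    b=w[(l==k)&(z<.0195)][:,:2];kn=w[(l==k)&(z>.05)];
    if len(b)<20 or len(kn)<20: print("odd",st[k],w[l==k].mean(0),len(b));continue
    rc=cv2.minAreaRect((b*1000).astype(np.float32));(ex,ey),er=cv2.minEnclosingCircle((kn[:,:2]*1000).astype(np.float32))
    print(st[k],"base",np.round(rc[0],1),np.round(rc[1],1),round(rc[2],1),"knob",round(ex,1),round(ey,1),round(er,1),"ztop",np.nanmax(kn[:,2]),kn[kn[:,2]>kn[:,2].max()-.004].mean(0),np.median(f[l==k],0))
```

```text
[0.45793399 0.21901715 0.347094  ] [ 0.68906297  0.72462723  0.00494207 -0.00911978] 2.8 0.011444976274897739
[ 291   59   58   45 1821] base [506.2 354.1] [80.  46.1] 15.4 knob 506.1 353.9 13.7 ztop 0.07459732162182159 [0.5061267  0.35388313 0.07160557] [219. 179. 120.]
odd [221  75  21  32 278] [0.37233057 0.33454604 0.01290793] 278
[234 135  59  22 792] base [425.8 259. ] [19.4 91.2] 84.9 knob 425.7 258.2 13.8 ztop 0.07330592395042945 [0.42573508 0.25835953 0.07105262] [110.  88.  57.]
[301 189  40  35 808] base [524.1 163. ] [61.8 30. ] 40.3 knob 523.9 163.5 13.7 ztop 0.07271553880230353 [0.52435006 0.16344322 0.07051465] [138.  109.   76.5]
odd [217 190  27  58 613] [0.38035484 0.14488962 0.03902223] 60
[256 240  28  35 683] base [443.6  77.9] [40.  47.5] 84.8 knob 443.2 74.4 13.6 ztop 0.07371889781931795 [0.44315179 0.07426787 0.07104831] [120.  93.  58.]
[232 279  27  33 637] base [402.3  -1.6] [41.8 46.6] 77.8 knob 401.9 -3.3 13.4 ztop 0.07291225761584991 [ 0.40141247 -0.00073541  0.07080025] [ 42. 137. 136.]
[307 280  31  32 744] base [531.5  10.2] [53.5 19. ] 34.2 knob 544.3 -0.5 17.2 ztop 0.06437916324075754 [0.54629529 0.0023558  0.06172659] [17. 19. 30.]
```

View pics/st1.png

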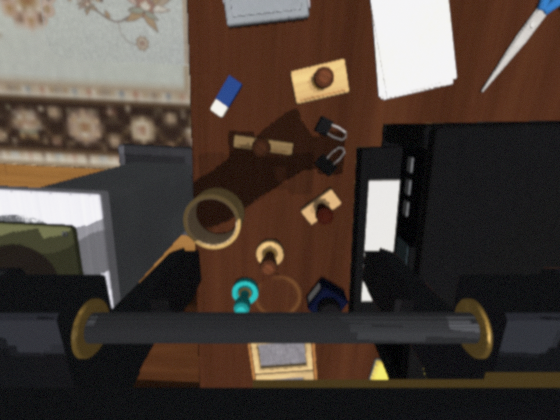

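View pics/top_st.png

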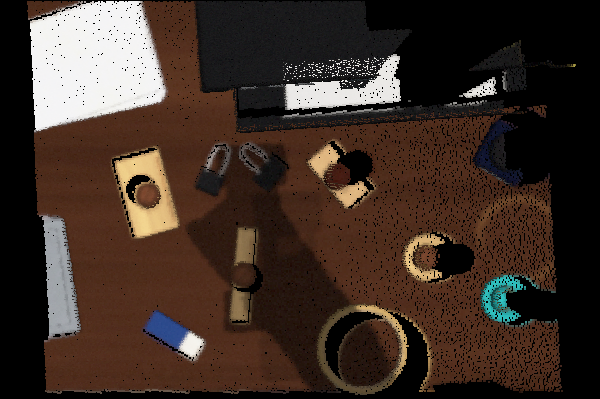

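The wrist image shows the large stamp (320,78), long (262,146), small (320,208), round (269,255), the turquoise decoy (244,295) and the bottle (325,295). Poses come out well. I'll write a move planner, and I'm turning the jaws to lie along y so the body stays clear of the printer.

```bash
cat > plan.py <<'E'
from h import *
def pose():
    s=r.get_state();M=R.from_quat(s["eef_rot"]).as_matrix();a=np.degrees(np.arctan2(M[1,1],M[0,1]))
    return s,np.array(s["tool_pos"]),M,a
def to(x,y,z,ang,n):
    s,p,M,a=pose();d=np.array([x,y,z])-p;da=(ang-a+180)%360-180
    print("t",round(s["clock"],2),"p",np.round(p,4),"jawang",round(a,2),"tilt axis",np.round(M[:,2],3),"q7",round(s["q"][6],2),"q1",round(s["q"][0],2),"open",round(s["opening"],3),"F",np.round(s["contact_force"],1),"| world d",np.round(d*1000,1),"da",round(da,2))
    for k in range(n):
        Rz=R.from_euler("z",da*k/n,degrees=True).as_matrix()@M
        t=Rz.T@(d/n);print("  dx %.4f dy %.4f dz %.4f yaw %.4f"%(t[0],t[1],t[2],-np.radians(da/n)))
E
python3 - <<'E'
from plan import *
w=np.load("st.npz")["w"];x,y,z=w[...,0],w[...,1],w[...,2]
for a in np.arange(.56,.7,.02):
    k=(x>a)&(x<a+.02)&(y>.05)&(y<.25);print(round(a,2),np.nanmax(z[k]) if k.any() else None,end="; ")
to(.506,.354,.16,-82,10)
E
```

```text
0.56 0.06339656131601201; 0.58 0.06280642162103522; 0.6 0.17792309088925384; 0.62 0.17905217062357798; 0.64 0.17893447450870842; 0.66 0.1793174610420875; 0.68 0.179107412057812; t 2.8 p [0.4579 0.219  0.3471] jawang 2.89 tilt axis [-0.006  0.02  -1.   ] q7 -0.63 q1 -0.3 open 1.0 F [ 0.  -0.8  0.4] | world d [  48.1  135.  -187.1] da -84.89
  dx 0.0129 dy 0.0056 dz 0.0189 yaw 0.1482
  dx 0.0135 dy 0.0036 dz 0.0190 yaw 0.1482
  dx 0.0139 dy 0.0015 dz 0.0190 yaw 0.1482
  dx 0.0139 dy -0.0006 dz 0.0190 yaw 0.1482
  dx 0.0137 dy -0.0027 dz 0.0190 yaw 0.1482
  dx 0.0131 dy -0.0048 dz 0.0190 yaw 0.1482
  dx 0.0122 dy -0.0067 dz 0.0190 yaw 0.1482
  dx 0.0111 dy -0.0085 dz 0.0190 yaw 0.1482
  dx 0.0097 dy -0.0101 dz 0.0190 yaw 0.1482
  dx 0.0081 dy -0.0115 dz 0.0189 yaw 0.1482
```

>>> play_rows([
  {"jaw": 0.3,"dx": 0.013,"dy": 0.0056,"dz": 0.012,"yaw": 0.148},
  {"jaw": 0.3,"dx": 0.0135,"dy": 0.0036,"dz": 0.012,"yaw": 0.148},
  {"jaw": 0.3,"dx": 0.014,"dy": 0.0015,"dz": 0.012,"yaw": 0.148},
  {"jaw": 0.3,"dx": 0.014,"dy": -0.0006,"dz": 0.012,"yaw": 0.148},
  {"jaw": 0.3,"dx": 0.0137,"dy": -0.0027,"dz": 0.012,"yaw": 0.148},
])

```text
clock: 3.3
tool_pos: [0.4866, 0.278, 0.2882]
eef_rot: [0.908, 0.419, 0.002, -0.008]
contact_force: [0.3, -0.2, 0.4]
opening: 0.699
```

>>> play_rows([
  {"jaw": 0.3,"dx": 0.013,"dy": -0.005,"dz": 0.012,"yaw": 0.148},
  {"jaw": 0.3,"dx": 0.012,"dy": -0.0067,"dz": 0.012,"yaw": 0.148},
  {"jaw": 0.3,"dx": 0.011,"dy": -0.0085,"dz": 0.012,"yaw": 0.148},
  {"jaw": 0.3,"dx": 0.01,"dy": -0.01,"dz": 0.012,"yaw": 0.148},
  {"jaw": 0.3,"dx": 0.008,"dy": -0.0115,"dz": 0.012,"yaw": 0.148},
])

```text
clock: 3.8
tool_pos: [0.5148, 0.3385, 0.2269]
eef_rot: [0.998, 0.057, -0.0, -0.007]
contact_force: [-0.1, -0.7, 0.2]
opening: 0.698
```

>>> play_rows([
  {"jaw": 0.3,"dx": 0,"dy": 0,"dz": 0.005,"yaw": 0},
  {"jaw": 0.3,"dx": 0,"dy": 0,"dz": 0,"yaw": 0},
  {"jaw": 0.3,"dx": 0,"dy": 0,"dz": 0,"yaw": 0},
  {"jaw": 0.3,"dx": 0,"dy": 0,"dz": 0,"yaw": 0},
  {"jaw": 0.3,"dx": 0,"dy": 0,"dz": 0,"yaw": 0},
])

```text
clock: 4.3
tool_pos: [0.5157, 0.334, 0.2215]
eef_rot: [0.998, 0.058, -0.001, -0.005]
contact_force: [0.5, 1.2, -0.0]
opening: 0.703
```

```bash
python3 -c "
from plan import *
to(.506,.354,.11,-82,5)"
```

```text
t 4.3 p [0.5157 0.334  0.2215] jawang -83.31 tilt axis [-0.002  0.01  -1.   ] q7 -2.0 q1 -0.71 open 0.703 F [ 0.5  1.2 -0. ] | world d [  -9.7   20.  -111.5] da 1.31
  dx -0.0014 dy -0.0040 dz 0.0223 yaw -0.0046
  dx -0.0014 dy -0.0040 dz 0.0223 yaw -0.0046
  dx -0.0014 dy -0.0040 dz 0.0223 yaw -0.0046
  dx -0.0014 dy -0.0040 dz 0.0223 yaw -0.0046
  dx -0.0014 dy -0.0040 dz 0.0223 yaw -0.0046
```

>>> play_rows([
  {"jaw": 0.3,"dx": -0.0014,"dy": -0.004,"dz": 0.022,"yaw": 0},
  {"jaw": 0.3,"dx": -0.0014,"dy": -0.004,"dz": 0.022,"yaw": 0},
  {"jaw": 0.3,"dx": -0.0014,"dy": -0.004,"dz": 0.022,"yaw": 0},
  {"jaw": 0.3,"dx": -0.0014,"dy": -0.004,"dz": 0.022,"yaw": 0},
  {"jaw": 0.3,"dx": -0.0014,"dy": -0.004,"dz": 0.01,"yaw": 0},
])

```text
clock: 4.8
tool_pos: [0.5107, 0.3536, 0.1265]
eef_rot: [0.998, 0.058, 0.004, -0.008]
contact_force: [-0.2, -0.7, -0.6]
opening: 0.707
```

>>> play_rows([
  {"jaw": 0.3,"dx": 0,"dy": 0,"dz": 0,"yaw": 0},
  {"jaw": 0.3,"dx": 0,"dy": 0,"dz": 0,"yaw": 0},
  {"jaw": 0.3,"dx": 0,"dy": 0,"dz": 0,"yaw": 0},
  {"jaw": 0.3,"dx": 0,"dy": 0,"dz": 0,"yaw": 0},
  {"jaw": 0.3,"dx": 0,"dy": 0,"dz": 0,"yaw": 0},
])

```text
clock: 5.3
tool_pos: [0.5122, 0.354, 0.1293]
eef_rot: [0.998, 0.058, 0.006, -0.009]
contact_force: [0.9, 0.5, 0.1]
opening: 0.696
```

```bash
python3 -c "
from plan import *
to(.506,.354,.036,-82,4)"
```

```text
t 5.3 p [0.5122 0.354  0.1293] jawang -83.36 tilt axis [ 0.011  0.018 -1.   ] q7 -2.01 q1 -0.73 open 0.696 F [0.9 0.5 0.1] | world d [ -6.2   0.  -93.3] da 1.36
  dx -0.0018 dy 0.0002 dz 0.0233 yaw -0.0059
  dx -0.0018 dy 0.0002 dz 0.0233 yaw -0.0059
  dx -0.0018 dy 0.0002 dz 0.0233 yaw -0.0059
  dx -0.0018 dy 0.0002 dz 0.0233 yaw -0.0059
```

>>> play_rows([
  {"jaw": 0.3,"dx": -0.002,"dy": 0,"dz": 0.016,"yaw": 0},
  {"jaw": 0.3,"dx": -0.002,"dy": 0,"dz": 0.018,"yaw": 0},
  {"jaw": 0.3,"dx": -0.002,"dy": 0,"dz": 0.018,"yaw": 0},
  {"jaw": 0.3,"dx": -0.001,"dy": 0,"dz": 0.014,"yaw": 0},
  {"jaw": 0.3,"dx": -0.001,"dy": 0,"dz": 0.006,"yaw": 0},
])

```text
clock: 5.8
tool_pos: [0.5088, 0.3559, 0.0591]
eef_rot: [0.998, 0.057, 0.01, -0.011]
contact_force: [0.1, -0.4, -0.9]
opening: 0.702
```

```bash
python3 -c "
from plan import *
to(.506,.354,.036,-82,4)"
```

```text
t 5.8 p [0.5088 0.3559 0.0591] jawang -83.42 tilt axis [ 0.019  0.024 -1.   ] q7 -2.01 q1 -0.72 open 0.702 F [ 0.1 -0.4 -0.9] | world d [ -2.8  -1.9 -23.1] da 1.42
  dx -0.0009 dy 0.0005 dz 0.0058 yaw -0.0062
  dx -0.0009 dy 0.0005 dz 0.0058 yaw -0.0062
  dx -0.0009 dy 0.0005 dz 0.0058 yaw -0.0062
  dx -0.0009 dy 0.0005 dz 0.0058 yaw -0.0062
```

>>> play_rows([
  {"jaw": 0.3,"dx": -0.001,"dy": 0.001,"dz": 0.007,"yaw": 0},
  {"jaw": 0.3,"dx": -0.001,"dy": 0.001,"dz": 0.007,"yaw": 0},
  {"jaw": 0.3,"dx": -0.001,"dy": 0.001,"dz": 0.007,"yaw": 0},
  {"jaw": 0.3,"dx": -0.001,"dy": 0,"dz": 0.004,"yaw": 0},
  {"jaw": 0.3,"dx": 0,"dy": 0,"dz": 0,"yaw": 0},
])

```text
clock: 6.3
tool_pos: [0.5061, 0.353, 0.0326]
eef_rot: [0.998, 0.057, 0.011, -0.012]
contact_force: [-0.6, -0.3, -0.1]
opening: 0.701
```

```bash
python3 -c "
from plan import *
to(.506,.354,.036,-82,1)
d=snap('wrist');save(d,'g1.png')"
```

```text
t 6.3 p [0.5061 0.353  0.0326] jawang -83.43 tilt axis [ 0.02   0.024 -0.999] q7 -2.0 q1 -0.71 open 0.701 F [-0.6 -0.3 -0.1] | world d [-0.1  1.   3.4] da 1.43
  dx 0.0001 dy -0.0011 dz -0.0034 yaw -0.0249
```

View pics/g1.png

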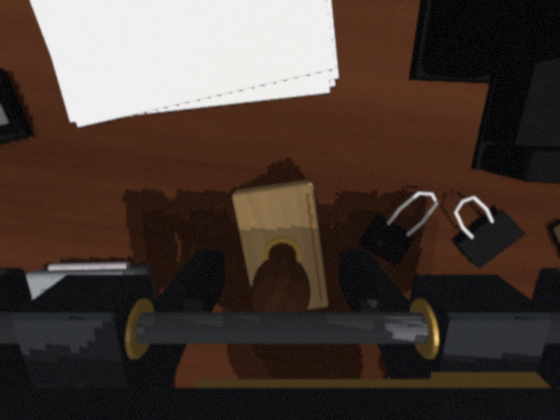

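The knob sits between the open jaws at (282,290) with the base visible at (280,240), so I'm closing.

>>> play_rows([
  {"jaw": 1,"dx": 0,"dy": -0.001,"dz": -0.003,"yaw": 0},
  {"jaw": 1,"dx": 0,"dy": 0,"dz": 0,"yaw": 0},
  {"jaw": 1,"dx": 0,"dy": 0,"dz": 0,"yaw": 0},
  {"jaw": 1,"dx": 0,"dy": 0,"dz": 0,"yaw": 0},
  {"jaw": 1,"dx": 0,"dy": 0,"dz": 0,"yaw": 0},
], squeeze=25)

```text
clock: 6.85
tool_pos: [0.5071, 0.3546, 0.0375]
eef_rot: [0.998, 0.057, 0.012, -0.012]
contact_force: [0.1, -0.0, -1.7]
opening: 0.295
```

>>> play_rows([
  {"jaw": 1,"dx": 0,"dy": 0,"dz": -0.005,"yaw": 0},
  {"jaw": 1,"dx": 0,"dy": 0,"dz": -0.02,"yaw": 0},
  {"jaw": 1,"dx": 0,"dy": 0,"dz": -0.03,"yaw": 0},
  {"jaw": 1,"dx": 0,"dy": 0,"dz": -0.03,"yaw": 0},
  {"jaw": 1,"dx": 0,"dy": 0,"dz": -0.03,"yaw": 0},
])

```text
clock: 7.35
tool_pos: [0.5011, 0.3495, 0.1519]
eef_rot: [0.998, 0.057, 0.007, -0.009]
contact_force: [-0.4, -0.6, -0.9]
opening: 0.293
```

```bash
python3 -c "
from plan import *
to(.4753,-.1335,.18,-90.5,15)"
```

```text
t 7.35 p [0.5011 0.3495 0.1519] jawang -83.43 tilt axis [ 0.013  0.019 -1.   ] q7 -2.02 q1 -0.74 open 0.293 F [-0.4 -0.6 -0.9] | world d [ -25.8 -483.    28.1] da -7.07
  dx -0.0054 dy 0.0318 dz -0.0025 yaw 0.0082
  dx -0.0051 dy 0.0318 dz -0.0025 yaw 0.0082
  dx -0.0048 dy 0.0318 dz -0.0025 yaw 0.0082
  dx -0.0046 dy 0.0319 dz -0.0025 yaw 0.0082
  dx -0.0043 dy 0.0319 dz -0.0025 yaw 0.0082
  dx -0.0040 dy 0.0319 dz -0.0025 yaw 0.0082
  dx -0.0038 dy 0.0320 dz -0.0025 yaw 0.0082
  dx -0.0035 dy 0.0320 dz -0.0025 yaw 0.0082
  dx -0.0033 dy 0.0320 dz -0.0025 yaw 0.0082
  dx -0.0030 dy 0.0321 dz -0.0025 yaw 0.0082
  dx -0.0027 dy 0.0321 dz -0.0025 yaw 0.0082
  dx -0.0025 dy 0.0321 dz -0.0025 yaw 0.0082
  dx -0.0022 dy 0.0321 dz -0.0025 yaw 0.0082
  dx -0.0019 dy 0.0321 dz -0.0025 yaw 0.0082
  dx -0.0017 dy 0.0322 dz -0.0025 yaw 0.0082
```

>>> play_rows([
  {"jaw": 1,"dx": -0.005,"dy": 0.025,"dz": -0.008,"yaw": 0.008},
  {"jaw": 1,"dx": -0.005,"dy": 0.032,"dz": -0.006,"yaw": 0.008},
  {"jaw": 1,"dx": -0.005,"dy": 0.032,"dz": -0.003,"yaw": 0.008},
  {"jaw": 1,"dx": -0.0045,"dy": 0.032,"dz": -0.002,"yaw": 0.008},
  {"jaw": 1,"dx": -0.0045,"dy": 0.032,"dz": -0.002,"yaw": 0.008},
])

```text
clock: 7.85
tool_pos: [0.4938, 0.1984, 0.1761]
eef_rot: [0.999, 0.042, 0.013, -0.015]
contact_force: [0.9, 0.0, -0.2]
opening: 0.293
```

>>> play_rows([
  {"jaw": 1,"dx": -0.004,"dy": 0.032,"dz": 0,"yaw": 0.008},
  {"jaw": 1,"dx": -0.004,"dy": 0.032,"dz": 0,"yaw": 0.008},
  {"jaw": 1,"dx": -0.0035,"dy": 0.032,"dz": 0,"yaw": 0.008},
  {"jaw": 1,"dx": -0.0035,"dy": 0.032,"dz": 0,"yaw": 0.008},
  {"jaw": 1,"dx": -0.003,"dy": 0.032,"dz": 0,"yaw": 0.008},
])

```text
clock: 8.35
tool_pos: [0.4859, 0.031, 0.1729]
eef_rot: [1.0, 0.021, 0.014, -0.015]
contact_force: [-0.7, 0.2, -0.9]
opening: 0.297
```

```bash
python3 -c "
from plan import *
to(.4753,-.1335,.18,-90.5,6)"
```

```text
t 8.35 p [0.4859 0.031  0.1729] jawang -87.52 tilt axis [ 0.027  0.031 -0.999] q7 -1.6 q1 -0.14 open 0.297 F [-0.7  0.2 -0.9] | world d [ -10.6 -164.5    7.1] da -2.98
  dx -0.0029 dy 0.0273 dz -0.0021 yaw 0.0087
  dx -0.0027 dy 0.0273 dz -0.0021 yaw 0.0087
  dx -0.0024 dy 0.0273 dz -0.0021 yaw 0.0087
  dx -0.0022 dy 0.0273 dz -0.0021 yaw 0.0087
  dx -0.0019 dy 0.0274 dz -0.0021 yaw 0.0087
  dx -0.0017 dy 0.0274 dz -0.0021 yaw 0.0087
```

>>> play_rows([
  {"jaw": 1,"dx": -0.003,"dy": 0.027,"dz": -0.002,"yaw": 0.009},
  {"jaw": 1,"dx": -0.003,"dy": 0.027,"dz": -0.002,"yaw": 0.009},
  {"jaw": 1,"dx": -0.002,"dy": 0.027,"dz": -0.002,"yaw": 0.009},
  {"jaw": 1,"dx": -0.002,"dy": 0.027,"dz": -0.002,"yaw": 0.009},
  {"jaw": 1,"dx": -0.002,"dy": 0.025,"dz": -0.002,"yaw": 0.009},
])

```text
clock: 8.85
tool_pos: [0.4753, -0.1101, 0.1801]
eef_rot: [1.0, -0.003, 0.014, -0.015]
contact_force: [0.1, -1.1, -0.4]
opening: 0.297
```

>>> play_rows([
  {"jaw": 1,"dx": -0.002,"dy": 0.015,"dz": 0,"yaw": 0.005},
  {"jaw": 1,"dx": 0,"dy": 0.005,"dz": 0,"yaw": 0},
  {"jaw": 1,"dx": 0,"dy": 0,"dz": 0,"yaw": 0},
  {"jaw": 1,"dx": 0,"dy": 0,"dz": 0,"yaw": 0},
  {"jaw": 1,"dx": 0,"dy": 0,"dz": 0,"yaw": 0},
])

```text
clock: 9.35
tool_pos: [0.4725, -0.1337, 0.1806]
eef_rot: [1.0, -0.009, 0.014, -0.014]
contact_force: [-0.2, 0.6, -1.3]
opening: 0.292
```

```bash
python3 -c "
from plan import *
to(.4753,-.1335,.10,-90.5,5)
d=snap('side');save(d,'c1.png');f=d['frame'];cv2.imwrite('pics/c1z.png',cv2.resize(cv2.cvtColor(f[60:220,190:390],cv2.COLOR_RGB2BGR),None,fx=4,fy=4)[:600])
d=snap('wrist');save(d,'c1w.png')"
```

```text
t 9.35 p [ 0.4725 -0.1337  0.1806] jawang -90.98 tilt axis [ 0.029  0.028 -0.999] q7 -1.36 q1 0.23 open 0.292 F [-0.2  0.6 -1.3] | world d [  2.8   0.2 -80.6] da 0.48
  dx 0.0001 dy 0.0004 dz 0.0161 yaw -0.0017
  dx 0.0001 dy 0.0004 dz 0.0161 yaw -0.0017
  dx 0.0001 dy 0.0004 dz 0.0161 yaw -0.0017
  dx 0.0001 dy 0.0004 dz 0.0161 yaw -0.0017
  dx 0.0001 dy 0.0004 dz 0.0161 yaw -0.0017
```

View pics/c1z.png

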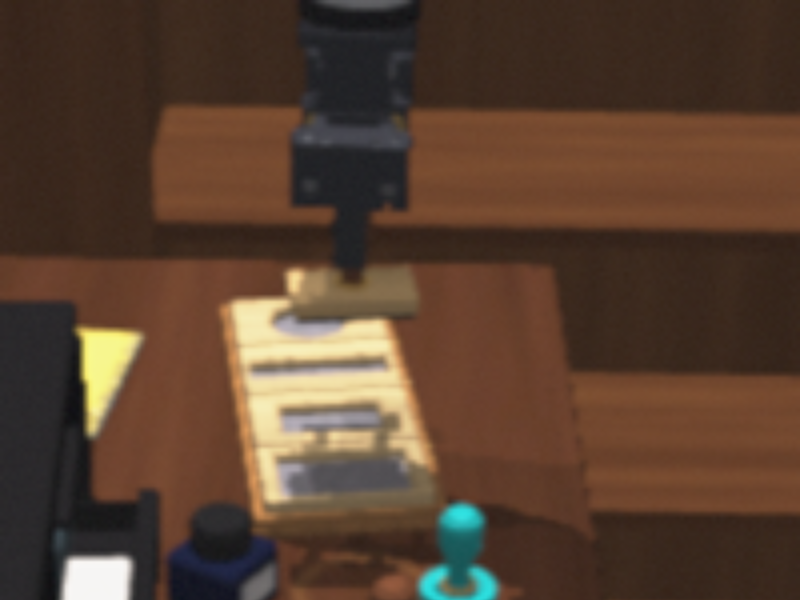

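View pics/c1w.png

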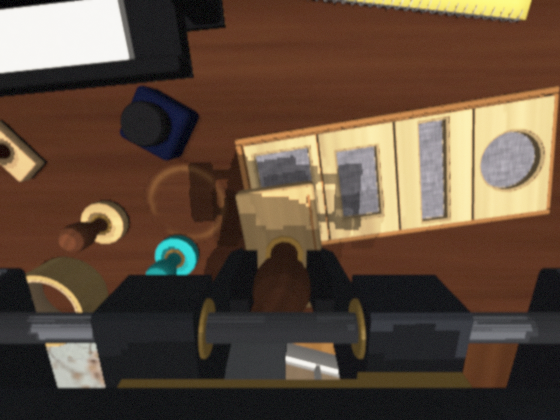

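The stamp is held. In the wrist image its base is at (280,215) above the large hollow, and in the side image the base is level at about (350,292) in the zoom. I'll measure the held base from depth.

```bash
cat > held.py <<'E'
from plan import *
def held(L,W,hb=.017,long_is_x=True,png=None):
    s,p,M,a=pose();d=snap("wrist");w=cloud(d)
    if png: save(d,png)
    t=(w-p)@M   # tool coords
    # base top expected at tool z ~ +(.055-.019-hb)=+.019 
    ok=(abs(t[...,2]-(.036-hb))<.006)&(np.hypot(t[...,0],t[...,1])<.06)
    n,l,st,c=cv2.connectedComponentsWithStats(ok.astype(np.uint8))
    k=1+np.argmax(st[1:,4]);q=w[l==k];tt=t[l==k]
    A=np.c_[q[:,:2],np.ones(len(q))];nrm=np.linalg.lstsq(A,q[:,2],rcond=None)[0]
    rc=cv2.minAreaRect((q[:,:2]*1000).astype(np.float32))
    box=cv2.boxPoints(rc);print("n",len(q),"rect",np.round(rc[0],1),np.round(rc[1],1),round(rc[2],2),"slope",np.round(nrm[:2],3),"z",np.round(q[:,2].mean(),4),"toolz",tt[:,2].mean().round(4))
    print("box",np.round(box,1).tolist())
    # far (+x) end midpoint, then back L/2 along the long direction
    ang=rc[2]
    u=np.array([np.cos(np.radians(ang)),np.sin(np.radians(ang))]);v=np.array([-u[1],u[0]])
    if abs(u[0])<abs(v[0]): u,v=v,u
    if u[0]<0:u=-u
    pr=(q[:,:2]*1000)@u;end=np.percentile(pr,99.5);pv=(q[:,:2]*1000)@v;mid=(np.percentile(pv,.5)+np.percentile(pv,99.5))/2
    ctr=u*(end-L/2)+v*mid
    print("angle",np.degrees(np.arctan2(u[1],u[0])).round(2),"centre",ctr.round(1),"width",np.round(np.ptp(pv),1),"TCP",np.round(p*1000,1))
    return ctr
E
python3 -c "
from held import *
held(80,46)"
```

```text
n 5112 rect [ 486.  -131.8] [52.  46.3] 7.96 slope [-0.03  -0.014] z 0.1608 toolz 0.0204
box [[457.0, -112.5], [463.3999938964844, -158.39999389648438], [514.9000244140625, -151.1999969482422], [508.5, -105.30000305175781]]
angle 7.96 centre [ 471.9 -134.1] width 46.3 TCP [ 472.5 -133.6  180.6]
```

>>> play_rows([
  {"jaw": 1,"dx": 0.0007,"dy": 0,"dz": 0.014,"yaw": 0},
  {"jaw": 1,"dx": 0.0007,"dy": 0,"dz": 0.016,"yaw": 0},
  {"jaw": 1,"dx": 0.0007,"dy": 0,"dz": 0.016,"yaw": 0},
  {"jaw": 1,"dx": 0.0007,"dy": 0,"dz": 0.016,"yaw": 0},
  {"jaw": 1,"dx": 0,"dy": 0,"dz": 0.008,"yaw": 0},
])

```text
clock: 10.0
tool_pos: [0.4801, -0.1293, 0.1099]
eef_rot: [1.0, -0.006, 0.017, -0.014]
contact_force: [-0.2, 0.1, -0.8]
opening: 0.293
```

>>> play_rows([
  {"jaw": 1,"dx": 0,"dy": 0,"dz": 0,"yaw": 0},
  {"jaw": 1,"dx": 0,"dy": 0,"dz": 0,"yaw": 0},
  {"jaw": 1,"dx": 0,"dy": 0,"dz": 0,"yaw": 0},
  {"jaw": 1,"dx": 0,"dy": 0,"dz": 0,"yaw": 0},
  {"jaw": 1,"dx": 0,"dy": 0,"dz": 0,"yaw": 0},
])

```text
clock: 10.5
tool_pos: [0.4806, -0.1287, 0.1108]
eef_rot: [1.0, -0.006, 0.017, -0.014]
contact_force: [0.6, 0.5, -0.5]
opening: 0.3
```

```bash
python3 -c "
from held import *
c=held(80,46)
s,p,M,a=pose();e=np.array([475.3,-133.5])-c
to(p[0]+e[0]/1000,p[1]+e[1]/1000,.052,a,4)"
```

```text
n 5105 rect [ 494.4 -126.9] [51.3 46.2] 8.03 slope [-0.025 -0.014] z 0.0912 toolz 0.0203
box [[465.70001220703125, -107.5999984741211], [472.20001220703125, -153.39999389648438], [523.0, -146.1999969482422], [516.5999755859375, -100.4000015258789]]
angle 8.03 centre [ 480.  -129.2] width 46.2 TCP [ 480.6 -128.7  110.8]
t 10.55 p [ 0.4807 -0.1288  0.1108] jawang -90.64 tilt axis [ 0.035  0.028 -0.999] q7 -1.37 q1 0.22 open 0.296 F [ 0.6 -0.2 -0.4] | world d [ -4.7  -4.3 -58.8] da 0.0
  dx -0.0017 dy 0.0015 dz 0.0146 yaw -0.0000
  dx -0.0017 dy 0.0015 dz 0.0146 yaw -0.0000
  dx -0.0017 dy 0.0015 dz 0.0146 yaw -0.0000
  dx -0.0017 dy 0.0015 dz 0.0146 yaw -0.0000
```

>>> play_rows([
  {"jaw": 1,"dx": -0.0015,"dy": 0.0015,"dz": 0.01,"yaw": 0},
  {"jaw": 1,"dx": -0.0015,"dy": 0.0015,"dz": 0.01,"yaw": 0},
  {"jaw": 1,"dx": -0.0015,"dy": 0.0015,"dz": 0.01,"yaw": 0},
  {"jaw": 1,"dx": -0.0015,"dy": 0.001,"dz": 0.01,"yaw": 0},
  {"jaw": 1,"dx": 0,"dy": 0,"dz": 0,"yaw": 0},
])

```text
clock: 11.05
tool_pos: [0.4754, -0.1337, 0.0668]
eef_rot: [1.0, -0.006, 0.017, -0.014]
contact_force: [0.1, -0.5, -1.1]
opening: 0.294
```

```bash
python3 -c "
from held import *
c=held(80,46)
s,p,M,a=pose();e=np.array([475.3,-133.5])-c
to(p[0]+e[0]/1000,p[1]+e[1]/1000,.052,a,4)"
```

```text
n 5105 rect [ 489.2 -131.9] [51.5 46.1] 8.22 slope [-0.024 -0.015] z 0.0472 toolz 0.0204
box [[460.3999938964844, -112.80000305175781], [467.0, -158.39999389648438], [518.0, -151.10000610351562], [511.3999938964844, -105.4000015258789]]
angle 8.22 centre [ 474.9 -134.2] width 46.1 TCP [ 475.4 -133.7   66.8]
t 11.1 p [ 0.4757 -0.1337  0.0673] jawang -90.66 tilt axis [ 0.035  0.028 -0.999] q7 -1.36 q1 0.23 open 0.295 F [ 0.6 -0.1 -1. ] | world d [  0.4   0.7 -15.3] da 0.0
  dx -0.0000 dy -0.0001 dz 0.0038 yaw -0.0000
  dx -0.0000 dy -0.0001 dz 0.0038 yaw -0.0000
  dx -0.0000 dy -0.0001 dz 0.0038 yaw -0.0000
  dx -0.0000 dy -0.0001 dz 0.0038 yaw -0.0000
```

>>> play_rows([
  {"jaw": 1,"dx": 0,"dy": 0,"dz": 0.004,"yaw": 0},
  {"jaw": 1,"dx": 0,"dy": 0,"dz": 0.004,"yaw": 0},
  {"jaw": 1,"dx": 0,"dy": 0,"dz": 0.004,"yaw": 0},
  {"jaw": 1,"dx": 0,"dy": 0,"dz": 0.003,"yaw": 0},
  {"jaw": 1,"dx": 0,"dy": 0,"dz": 0,"yaw": 0},
])

```text
clock: 11.6
tool_pos: [0.4771, -0.1332, 0.0514]
eef_rot: [1.0, -0.006, 0.018, -0.014]
contact_force: [0.2, -0.4, -0.5]
opening: 0.291
```

```bash
python3 -c "
from held import *
held(80,46);s=pose()[0];print(s['contact_force'],s['tool_pos'])"
```

```text
n 5106 rect [ 490.8 -131.4] [51.8 46.2] 8.16 slope [-0.022 -0.015] z 0.0318 toolz 0.0204
box [[461.79998779296875, -112.19999694824219], [468.3999938964844, -157.89999389648438], [519.7000122070312, -150.60000610351562], [513.0999755859375, -104.9000015258789]]
angle 8.16 centre [ 476.5 -133.7] width 46.2 TCP [ 477.1 -133.2   51.4]
[ 0.53751037  0.82657    -1.51870688] [ 0.47714384 -0.13322731  0.05160801]
```

>>> play_rows([
  {"jaw": 1,"dx": -0.0005,"dy": 0,"dz": 0.002,"yaw": 0},
  {"jaw": 1,"dx": 0,"dy": 0,"dz": 0,"yaw": 0},
  {"jaw": 0.5,"dx": 0,"dy": 0,"dz": 0,"yaw": 0},
  {"jaw": 0.45,"dx": 0,"dy": 0,"dz": 0,"yaw": 0},
  {"jaw": 0.45,"dx": 0,"dy": 0,"dz": 0,"yaw": 0},
])

```text
clock: 12.15
tool_pos: [0.4772, -0.1333, 0.0501]
eef_rot: [1.0, -0.006, 0.019, -0.014]
contact_force: [-0.8, -0.2, -0.0]
opening: 0.541
```

>>> play_rows([
  {"jaw": 0.45,"dx": 0,"dy": 0,"dz": -0.01,"yaw": 0},
  {"jaw": 0.45,"dx": 0,"dy": 0,"dz": -0.02,"yaw": 0},
  {"jaw": 0.4,"dx": 0,"dy": 0,"dz": -0.03,"yaw": 0},
  {"jaw": 0.3,"dx": 0,"dy": 0,"dz": -0.03,"yaw": 0},
  {"jaw": 0.3,"dx": 0,"dy": 0,"dz": -0.01,"yaw": 0},
])

```text
clock: 12.65
tool_pos: [0.472, -0.1359, 0.1542]
eef_rot: [1.0, -0.006, 0.018, -0.014]
contact_force: [0.3, -0.1, -0.5]
opening: 0.701
```

```bash
python3 -c "
from held import *
d=snap('side');save(d,'p1.png');cv2.imwrite('pics/p1z.png',cv2.resize(cv2.cvtColor(d['frame'][100:260,190:390],cv2.COLOR_RGB2BGR),None,fx=4,fy=3.75))
w=cloud(d);z=w[...,2];k=(abs(w[...,0]-.475)<.05)&(abs(w[...,1]+.134)<.035)
print(np.nanpercentile(z[k],[2,20,50,80]), z[k&(z<.1)].max())
to(.4258,.2585,.13,-82,14)"
```

```text
[0.01664559 0.08385674 0.35752816 0.4270755 ] 0.08435537896571377
t 12.7 p [ 0.4724 -0.136   0.1546] jawang -90.64 tilt axis [ 0.036  0.028 -0.999] q7 -1.36 q1 0.24 open 0.7 F [-0.6  0.   1. ] | world d [-46.6 394.5 -24.6] da 8.64
  dx -0.0037 dy -0.0281 dz 0.0024 yaw -0.0108
  dx -0.0034 dy -0.0281 dz 0.0024 yaw -0.0108
  dx -0.0031 dy -0.0282 dz 0.0024 yaw -0.0108
  dx -0.0028 dy -0.0282 dz 0.0025 yaw -0.0108
  dx -0.0025 dy -0.0282 dz 0.0025 yaw -0.0108
  dx -0.0022 dy -0.0282 dz 0.0025 yaw -0.0108
  dx -0.0019 dy -0.0283 dz 0.0025 yaw -0.0108
  dx -0.0016 dy -0.0283 dz 0.0025 yaw -0.0108
  dx -0.0013 dy -0.0283 dz 0.0025 yaw -0.0108
  dx -0.0010 dy -0.0283 dz 0.0025 yaw -0.0108
  dx -0.0007 dy -0.0283 dz 0.0025 yaw -0.0108
  dx -0.0004 dy -0.0283 dz 0.0025 yaw -0.0108
  dx -0.0001 dy -0.0283 dz 0.0026 yaw -0.0108
  dx 0.0002 dy -0.0283 dz 0.0026 yaw -0.0108
```

View pics/p1z.png

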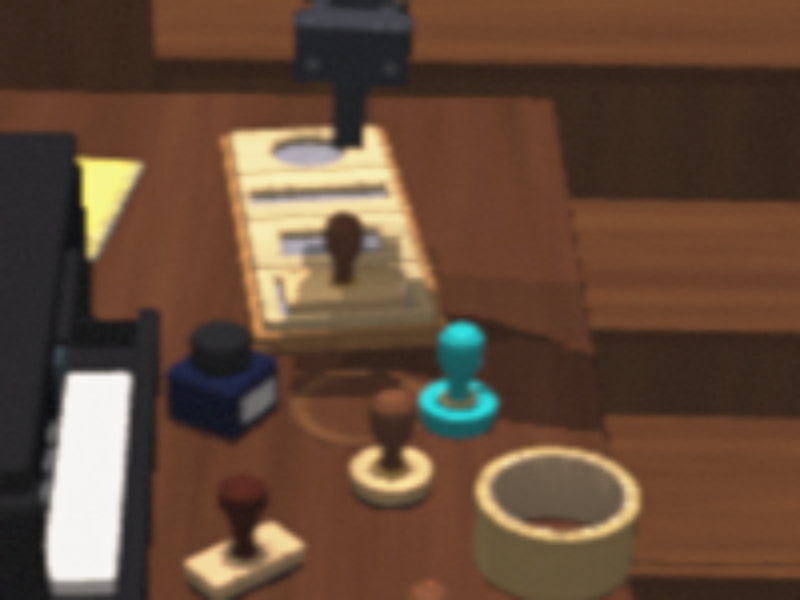

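The large stamp sits in its hollow: its knob is at (343,235) in the zoom with the top at 84 mm, as expected. Next the long one.

>>> play_rows([
  {"jaw": 0.3,"dx": -0.003,"dy": -0.025,"dz": 0,"yaw": 0},
  {"jaw": 0.3,"dx": -0.003,"dy": -0.032,"dz": 0,"yaw": 0},
  {"jaw": 0.3,"dx": -0.003,"dy": -0.032,"dz": 0,"yaw": 0},
  {"jaw": 0.3,"dx": -0.003,"dy": -0.032,"dz": 0,"yaw": 0},
  {"jaw": 0.3,"dx": -0.003,"dy": -0.032,"dz": 0,"yaw": 0},
])

```text
clock: 13.2
tool_pos: [0.4592, 0.0157, 0.157]
eef_rot: [1.0, -0.012, 0.019, -0.012]
contact_force: [0.4, -0.1, 0.7]
opening: 0.7
```

>>> play_rows([
  {"jaw": 0.3,"dx": -0.003,"dy": -0.032,"dz": 0,"yaw": 0},
  {"jaw": 0.3,"dx": -0.003,"dy": -0.032,"dz": 0,"yaw": 0},
  {"jaw": 0.3,"dx": -0.003,"dy": -0.032,"dz": 0,"yaw": 0},
  {"jaw": 0.3,"dx": -0.003,"dy": -0.032,"dz": 0,"yaw": 0},
  {"jaw": 0.3,"dx": -0.003,"dy": -0.032,"dz": 0,"yaw": 0},
])

```text
clock: 13.7
tool_pos: [0.4444, 0.182, 0.1567]
eef_rot: [1.0, -0.012, 0.016, -0.01]
contact_force: [0.0, -0.3, -0.2]
opening: 0.698
```

>>> play_rows([
  {"jaw": 0.3,"dx": -0.003,"dy": -0.03,"dz": 0.002,"yaw": 0},
  {"jaw": 0.3,"dx": -0.002,"dy": -0.02,"dz": 0.002,"yaw": 0},
  {"jaw": 0.3,"dx": 0,"dy": -0.01,"dz": 0,"yaw": 0},
  {"jaw": 0.3,"dx": 0,"dy": 0,"dz": 0,"yaw": 0},
  {"jaw": 0.3,"dx": 0,"dy": 0,"dz": 0,"yaw": 0},
])

```text
clock: 14.2
tool_pos: [0.4377, 0.2487, 0.1505]
eef_rot: [1.0, -0.007, 0.014, -0.01]
contact_force: [0.4, -1.1, 0.2]
opening: 0.699
```

```bash
python3 -c "
from plan import *
to(.4258,.2585,.036,-88,5)"
```

```text
t 14.2 p [0.4377 0.2487 0.1505] jawang -90.84 tilt axis [ 0.027  0.019 -0.999] q7 -1.97 q1 -0.69 open 0.699 F [ 0.4 -1.1  0.2] | world d [ -11.9    9.8 -114.5] da 2.84
  dx -0.0030 dy -0.0015 dz 0.0229 yaw -0.0099
  dx -0.0030 dy -0.0015 dz 0.0229 yaw -0.0099
  dx -0.0030 dy -0.0015 dz 0.0229 yaw -0.0099
  dx -0.0030 dy -0.0016 dz 0.0229 yaw -0.0099
  dx -0.0030 dy -0.0016 dz 0.0229 yaw -0.0099
```

>>> play_rows([
  {"jaw": 0.3,"dx": -0.003,"dy": -0.002,"dz": 0.014,"yaw": 0},
  {"jaw": 0.3,"dx": -0.003,"dy": -0.002,"dz": 0.018,"yaw": 0},
  {"jaw": 0.3,"dx": -0.003,"dy": -0.002,"dz": 0.018,"yaw": 0},
  {"jaw": 0.3,"dx": -0.003,"dy": -0.001,"dz": 0.01,"yaw": 0},
  {"jaw": 0.3,"dx": -0.002,"dy": 0,"dz": 0,"yaw": 0},
])

```text
clock: 14.7
tool_pos: [0.4282, 0.2479, 0.0891]
eef_rot: [1.0, -0.014, 0.015, -0.007]
contact_force: [-0.8, -0.9, -0.8]
opening: 0.697
```

```bash
python3 -c "
from plan import *
to(.4258,.2585,.036,-90,4)"
```

```text
t 14.7 p [0.4282 0.2479 0.0891] jawang -91.62 tilt axis [ 0.03   0.015 -0.999] q7 -1.97 q1 -0.67 open 0.697 F [-0.8 -0.9 -0.8] | world d [ -2.4  10.6 -53.1] da 1.62
  dx -0.0011 dy -0.0024 dz 0.0133 yaw -0.0070
  dx -0.0011 dy -0.0024 dz 0.0133 yaw -0.0070
  dx -0.0010 dy -0.0024 dz 0.0133 yaw -0.0070
  dx -0.0010 dy -0.0024 dz 0.0133 yaw -0.0070
```

>>> play_rows([
  {"jaw": 0.3,"dx": -0.001,"dy": -0.006,"dz": 0,"yaw": 0},
  {"jaw": 0.3,"dx": -0.001,"dy": -0.005,"dz": 0.006,"yaw": 0},
  {"jaw": 0.3,"dx": -0.001,"dy": -0.002,"dz": 0.014,"yaw": 0},
  {"jaw": 0.3,"dx": -0.001,"dy": 0,"dz": 0.014,"yaw": 0},
  {"jaw": 0.3,"dx": 0,"dy": 0,"dz": 0.008,"yaw": 0},
])

```text
clock: 15.2
tool_pos: [0.4289, 0.2619, 0.0487]
eef_rot: [1.0, -0.016, 0.018, -0.009]
contact_force: [0.2, 0.6, 0.2]
opening: 0.698
```

```bash
python3 -c "
from plan import *
to(.4258,.2585,.036,-90,2)
d=snap('wrist');save(d,'g2.png')"
```

```text
t 15.2 p [0.4289 0.2619 0.0487] jawang -91.84 tilt axis [ 0.036  0.017 -0.999] q7 -1.98 q1 -0.68 open 0.698 F [0.2 0.6 0.2] | world d [ -3.1  -3.4 -12.7] da 1.84
  dx -0.0017 dy 0.0019 dz 0.0062 yaw -0.0161
  dx -0.0017 dy 0.0018 dz 0.0062 yaw -0.0161
```

View pics/g2.png

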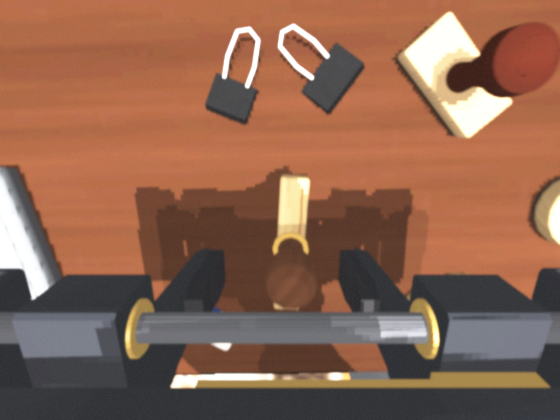

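The long stamp's knob at (290,283) is between the jaws. I'll make a fine shift, then close.

>>> play_rows([
  {"jaw": 0.3,"dx": -0.0015,"dy": 0.002,"dz": 0.006,"yaw": 0},
  {"jaw": 0.3,"dx": -0.0015,"dy": 0.0015,"dz": 0.006,"yaw": 0},
  {"jaw": 0.3,"dx": 0,"dy": 0,"dz": 0,"yaw": 0},
  {"jaw": 1,"dx": 0,"dy": 0,"dz": 0,"yaw": 0},
  {"jaw": 1,"dx": 0,"dy": 0,"dz": 0,"yaw": 0},
])

```text
clock: 15.75
tool_pos: [0.4266, 0.2584, 0.0357]
eef_rot: [1.0, -0.016, 0.018, -0.009]
contact_force: [0.5, -0.6, 0.2]
opening: 0.542
```

>>> play_rows([
  {"jaw": 1,"dx": 0,"dy": 0,"dz": 0,"yaw": 0},
  {"jaw": 1,"dx": 0,"dy": 0,"dz": 0,"yaw": 0},
  {"jaw": 1,"dx": 0,"dy": 0,"dz": 0,"yaw": 0},
  {"jaw": 1,"dx": 0,"dy": 0,"dz": -0.004,"yaw": 0},
  {"jaw": 1,"dx": 0,"dy": 0,"dz": -0.015,"yaw": 0},
])

```text
clock: 16.25
tool_pos: [0.4255, 0.2579, 0.0547]
eef_rot: [1.0, -0.016, 0.017, -0.008]
contact_force: [0.8, -0.1, -0.3]
opening: 0.294
```

>>> play_rows([
  {"jaw": 1,"dx": 0,"dy": 0,"dz": -0.03,"yaw": 0},
  {"jaw": 1,"dx": 0,"dy": 0,"dz": -0.03,"yaw": 0},
  {"jaw": 1,"dx": 0,"dy": 0,"dz": -0.03,"yaw": 0},
  {"jaw": 1,"dx": 0,"dy": 0,"dz": -0.02,"yaw": 0},
  {"jaw": 1,"dx": 0,"dy": 0,"dz": 0,"yaw": 0},
])

```text
clock: 16.75
tool_pos: [0.4211, 0.2559, 0.1704]
eef_rot: [1.0, -0.017, 0.017, -0.009]
contact_force: [0.3, 1.4, -0.2]
opening: 0.298
```

```bash
python3 -c "
from held import *
held(92,18,png='h2.png')
to(.497,-.2825,.18,-77,20)"
```

```text
n 2339 rect [441.1 252.7] [22.8 50.2] 83.12 slope [-0.062 -0.019] z 0.1517 toolz 0.0194
box [[414.8999938964844, 244.39999389648438], [464.70001220703125, 238.39999389648438], [467.3999938964844, 261.0], [417.6000061035156, 267.0]]
angle -6.88 centre [420.  255.3] width 22.8 TCP [421.1 255.9 170.4]
t 16.8 p [0.4205 0.2556 0.1693] jawang -91.88 tilt axis [ 0.034  0.016 -0.999] q7 -2.0 q1 -0.75 open 0.297 F [-0.  -0.2 -0.4] | world d [  76.5 -538.1   10.7] da 14.88
  dx 0.0047 dy 0.0268 dz -0.0008 yaw -0.0130
  dx 0.0044 dy 0.0268 dz -0.0009 yaw -0.0130
  dx 0.0040 dy 0.0269 dz -0.0009 yaw -0.0130
  dx 0.0037 dy 0.0269 dz -0.0009 yaw -0.0130
  dx 0.0033 dy 0.0270 dz -0.0009 yaw -0.0130
  dx 0.0030 dy 0.0270 dz -0.0009 yaw -0.0130
  dx 0.0026 dy 0.0270 dz -0.0009 yaw -0.0130
  dx 0.0023 dy 0.0271 dz -0.0009 yaw -0.0130
  dx 0.0019 dy 0.0271 dz -0.0009 yaw -0.0130
  dx 0.0016 dy 0.0271 dz -0.0010 yaw -0.0130
  dx 0.0012 dy 0.0271 dz -0.0010 yaw -0.0130
  dx 0.0009 dy 0.0272 dz -0.0010 yaw -0.0130
  dx 0.0005 dy 0.0272 dz -0.0010 yaw -0.0130
  dx 0.0002 dy 0.0272 dz -0.0010 yaw -0.0130
  dx -0.0002 dy 0.0272 dz -0.0010 yaw -0.0130
  dx -0.0005 dy 0.0272 dz -0.0010 yaw -0.0130
  dx -0.0009 dy 0.0271 dz -0.0010 yaw -0.0130
  dx -0.0012 dy 0.0271 dz -0.0011 yaw -0.0130
  dx -0.0016 dy 0.0271 dz -0.0011 yaw -0.0130
  dx -0.0019 dy 0.0271 dz -0.0011 yaw -0.0130
```

View pics/h2.png

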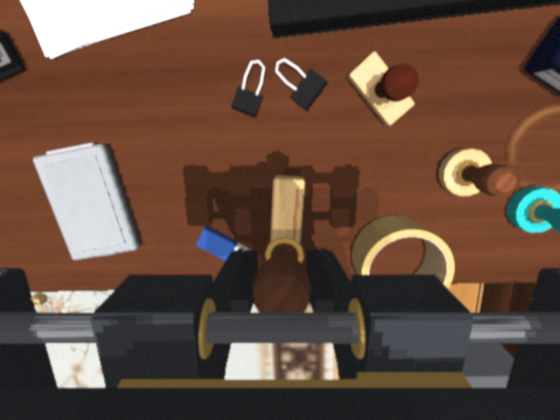

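```bash
sed -i 's/<.006)&(np.hypot(t\[...,0\],t\[...,1\])<.06)/<.008)\&(np.hypot(t[...,0],t[...,1])<.06)\&(np.hypot(t[...,0],t[...,1])>.017)/' held.py; grep -n "ok=" held.py
```

```text
7:    ok=(abs(t[...,2]-(.036-hb))<.008)&(np.hypot(t[...,0],t[...,1])<.06)&(np.hypot(t[...,0],t[...,1])>.017)
```

>>> play_rows([
  {"jaw": 1,"dx": 0.005,"dy": 0.022,"dz": -0.002,"yaw": -0.013},
  {"jaw": 1,"dx": 0.005,"dy": 0.027,"dz": -0.002,"yaw": -0.013},
  {"jaw": 1,"dx": 0.004,"dy": 0.027,"dz": -0.002,"yaw": -0.013},
  {"jaw": 1,"dx": 0.004,"dy": 0.027,"dz": -0.002,"yaw": -0.013},
  {"jaw": 1,"dx": 0.004,"dy": 0.027,"dz": -0.002,"yaw": -0.013},
])

```text
clock: 17.3
tool_pos: [0.4389, 0.1262, 0.1725]
eef_rot: [1.0, 0.023, 0.013, -0.008]
contact_force: [0.8, 0.4, -0.1]
opening: 0.293
```

>>> play_rows([
  {"jaw": 1,"dx": 0.003,"dy": 0.028,"dz": -0.001,"yaw": -0.013},
  {"jaw": 1,"dx": 0.003,"dy": 0.028,"dz": -0.001,"yaw": -0.013},
  {"jaw": 1,"dx": 0.003,"dy": 0.028,"dz": -0.001,"yaw": -0.013},
  {"jaw": 1,"dx": 0.002,"dy": 0.028,"dz": -0.001,"yaw": -0.013},
  {"jaw": 1,"dx": 0.002,"dy": 0.028,"dz": -0.001,"yaw": -0.013},
])

```text
clock: 17.8
tool_pos: [0.4587, -0.0181, 0.1696]
eef_rot: [0.998, 0.058, 0.007, -0.008]
contact_force: [-0.1, -0.1, -1.0]
opening: 0.293
```

>>> play_rows([
  {"jaw": 1,"dx": 0.002,"dy": 0.028,"dz": -0.001,"yaw": -0.013},
  {"jaw": 1,"dx": 0.001,"dy": 0.028,"dz": -0.001,"yaw": -0.013},
  {"jaw": 1,"dx": 0.001,"dy": 0.028,"dz": -0.001,"yaw": -0.013},
  {"jaw": 1,"dx": 0,"dy": 0.028,"dz": -0.001,"yaw": -0.013},
  {"jaw": 1,"dx": 0,"dy": 0.028,"dz": -0.001,"yaw": -0.013},
])

```text
clock: 18.3
tool_pos: [0.4788, -0.1609, 0.1653]
eef_rot: [0.996, 0.092, 0.002, -0.011]
contact_force: [-0.1, -0.1, -0.0]
opening: 0.295
```

```bash
python3 -c "
from held import *
to(.497,-.2825,.18,-77,5)"
```

```text
t 18.3 p [ 0.4788 -0.1609  0.1653] jawang -79.49 tilt axis [ 0.002  0.022 -1.   ] q7 -1.17 q1 0.28 open 0.295 F [-0.1 -0.1 -0. ] | world d [  18.2 -121.6   14.7] da 2.49
  dx -0.0008 dy 0.0245 dz -0.0035 yaw -0.0087
  dx -0.0011 dy 0.0245 dz -0.0035 yaw -0.0087
  dx -0.0013 dy 0.0245 dz -0.0035 yaw -0.0087
  dx -0.0015 dy 0.0245 dz -0.0035 yaw -0.0087
  dx -0.0017 dy 0.0245 dz -0.0035 yaw -0.0087
```

>>> play_rows([
  {"jaw": 1,"dx": -0.001,"dy": 0.025,"dz": -0.004,"yaw": -0.009},
  {"jaw": 1,"dx": -0.001,"dy": 0.025,"dz": -0.003,"yaw": -0.009},
  {"jaw": 1,"dx": -0.0015,"dy": 0.025,"dz": -0.003,"yaw": -0.009},
  {"jaw": 1,"dx": -0.0015,"dy": 0.022,"dz": 0,"yaw": -0.009},
  {"jaw": 1,"dx": -0.0015,"dy": 0.012,"dz": 0,"yaw": -0.009},
])

```text
clock: 18.8
tool_pos: [0.4902, -0.2748, 0.1649]
eef_rot: [0.993, 0.113, -0.003, -0.015]
contact_force: [0.7, -0.1, 0.4]
opening: 0.295
```

>>> play_rows([
  {"jaw": 1,"dx": 0,"dy": 0.003,"dz": 0,"yaw": 0},
  {"jaw": 1,"dx": 0,"dy": 0,"dz": 0,"yaw": 0},
  {"jaw": 1,"dx": 0,"dy": 0,"dz": 0,"yaw": 0},
  {"jaw": 1,"dx": 0,"dy": 0,"dz": 0,"yaw": 0},
  {"jaw": 1,"dx": 0,"dy": 0,"dz": 0,"yaw": 0},
])

```text
clock: 19.3
tool_pos: [0.4895, -0.2742, 0.1619]
eef_rot: [0.993, 0.114, -0.005, -0.018]
contact_force: [0.7, -0.0, 0.5]
opening: 0.294
```

```bash
python3 -c "
from held import *
c=held(92,18,png='h2b.png')
s,p,M,a=pose();e=np.array([497,-282.5])-c
to(p[0]+e[0]/1000,p[1]+e[1]/1000,.10,a,5)"
```

```text
n 1529 rect [ 518.5 -269.7] [30.1 18. ] 10.01 slope [-0.067 -0.013] z 0.1414 toolz 0.0203
box [[502.1000061035156, -263.5], [505.29998779296875, -281.20001220703125], [534.9000244140625, -275.8999938964844], [531.7999877929688, -258.20001220703125]]
angle 10.01 centre [ 487.9 -275.1] width 18.0 TCP [ 489.5 -274.2  161.9]
t 19.35 p [ 0.4895 -0.2741  0.162 ] jawang -76.93 tilt axis [-0.013  0.034 -0.999] q7 -0.97 q1 0.5 open 0.295 F [-0.3  0.7  0.4] | world d [  9.1  -7.4 -62. ] da 0.0
  dx 0.0015 dy 0.0023 dz 0.0123 yaw -0.0000
  dx 0.0015 dy 0.0023 dz 0.0123 yaw -0.0000
  dx 0.0015 dy 0.0023 dz 0.0123 yaw -0.0000
  dx 0.0015 dy 0.0023 dz 0.0123 yaw -0.0000
  dx 0.0015 dy 0.0023 dz 0.0123 yaw -0.0000
```

View pics/h2b.png

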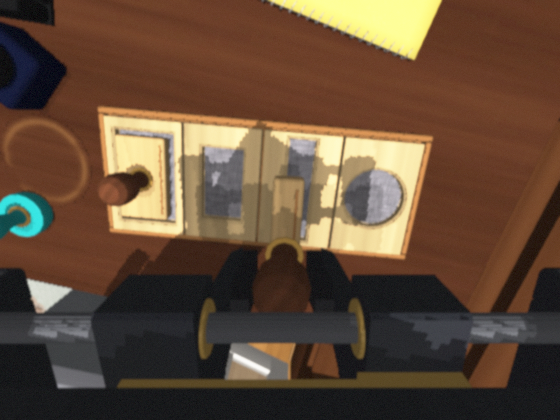

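The long stamp's base is at (288,210), just short of its slot, and the large one sits in its hollow at (142,178). Aligning and descending.

>>> play_rows([
  {"jaw": 1,"dx": 0.0015,"dy": 0.002,"dz": 0.01,"yaw": 0.005},
  {"jaw": 1,"dx": 0.0015,"dy": 0.002,"dz": 0.012,"yaw": 0.005},
  {"jaw": 1,"dx": 0.0015,"dy": 0.002,"dz": 0.012,"yaw": 0.005},
  {"jaw": 1,"dx": 0.001,"dy": 0.002,"dz": 0.012,"yaw": 0.005},
  {"jaw": 1,"dx": 0,"dy": 0,"dz": 0,"yaw": 0},
])

```text
clock: 19.85
tool_pos: [0.4967, -0.2784, 0.1112]
eef_rot: [0.994, 0.104, -0.005, -0.018]
contact_force: [0.1, 0.2, -0.9]
opening: 0.294
```

```bash
python3 -c "
from held import *
c=held(92,18)
s,p,M,a=pose();e=np.array([497,-282.5])-c
to(p[0]+e[0]/1000,p[1]+e[1]/1000,.067,a,5)"
```

```text
n 1526 rect [ 525.7 -274.4] [30.3 18.1] 9.03 slope [-0.067 -0.02 ] z 0.0906 toolz 0.0203
box [[509.29998779296875, -267.8999938964844], [512.2000122070312, -285.70001220703125], [542.0999755859375, -281.0], [539.2999877929688, -263.1000061035156]]
angle 9.03 centre [ 495.1 -279.3] width 18.1 TCP [ 496.7 -278.4  111.2]
t 19.9 p [ 0.497  -0.2785  0.1119] jawang -78.07 tilt axis [-0.013  0.034 -0.999] q7 -0.98 q1 0.49 open 0.289 F [ 0.3  0.1 -1. ] | world d [  1.9  -3.2 -44.9] da 0.0
  dx 0.0003 dy 0.0010 dz 0.0089 yaw -0.0000
  dx 0.0003 dy 0.0010 dz 0.0089 yaw -0.0000
  dx 0.0003 dy 0.0010 dz 0.0089 yaw -0.0000
  dx 0.0003 dy 0.0010 dz 0.0089 yaw -0.0000
  dx 0.0003 dy 0.0010 dz 0.0089 yaw -0.0000
```

>>> play_rows([
  {"jaw": 1,"dx": 0,"dy": 0.001,"dz": 0.01,"yaw": 0.003},
  {"jaw": 1,"dx": 0.0005,"dy": 0.001,"dz": 0.01,"yaw": 0.003},
  {"jaw": 1,"dx": 0.0005,"dy": 0.001,"dz": 0.01,"yaw": 0.003},
  {"jaw": 1,"dx": 0,"dy": 0.001,"dz": 0.009,"yaw": 0.003},
  {"jaw": 1,"dx": 0,"dy": 0,"dz": 0,"yaw": 0},
])

```text
clock: 20.4
tool_pos: [0.4986, -0.2814, 0.0696]
eef_rot: [0.995, 0.097, -0.005, -0.017]
contact_force: [0.0, -0.1, -0.4]
opening: 0.295
```

```bash
python3 -c "
from held import *
c=held(92,18)
s,p,M,a=pose();e=np.array([497,-282.5])-c
to(p[0]+e[0]/1000,p[1]+e[1]/1000,.052,a,5)"
```

```text
n 1522 rect [ 527.5 -277.8] [30.5 18. ] 8.25 slope [-0.065 -0.018] z 0.049 toolz 0.0203
box [[511.1000061035156, -271.1000061035156], [513.7000122070312, -289.0], [543.9000244140625, -284.6000061035156], [541.2999877929688, -266.70001220703125]]
angle 8.25 centre [ 496.9 -282.3] width 18.0 TCP [ 498.6 -281.4   69.6]
t 20.45 p [ 0.4989 -0.2815  0.0701] jawang -78.83 tilt axis [-0.012  0.034 -0.999] q7 -0.99 q1 0.49 open 0.293 F [-0.2  0.4 -1.1] | world d [  0.1  -0.2 -18.1] da 0.0
  dx 0.0000 dy 0.0002 dz 0.0036 yaw -0.0000
  dx 0.0000 dy 0.0002 dz 0.0036 yaw -0.0000
  dx 0.0000 dy 0.0002 dz 0.0036 yaw -0.0000
  dx 0.0000 dy 0.0002 dz 0.0036 yaw -0.0000
  dx 0.0000 dy 0.0002 dz 0.0036 yaw -0.0000
```

>>> play_rows([
  {"jaw": 1,"dx": 0,"dy": 0.0003,"dz": 0.005,"yaw": 0},
  {"jaw": 1,"dx": 0,"dy": 0.0003,"dz": 0.005,"yaw": 0},
  {"jaw": 1,"dx": 0,"dy": 0.0003,"dz": 0.005,"yaw": 0},
  {"jaw": 1,"dx": 0,"dy": 0,"dz": 0.003,"yaw": 0},
  {"jaw": 1,"dx": 0,"dy": 0,"dz": 0,"yaw": 0},
])

```text
clock: 20.95
tool_pos: [0.4996, -0.2821, 0.0514]
eef_rot: [0.995, 0.097, -0.003, -0.017]
contact_force: [0.6, -0.2, -0.1]
opening: 0.289
```

```bash
python3 -c "
from held import *
c=held(92,18);s=pose()[0];print(s['contact_force'],s['tool_pos'])"
```

```text
n 1518 rect [ 528.7 -278.5] [30. 18.] 7.9 slope [-0.066 -0.016] z 0.0309 toolz 0.0203
box [[512.5999755859375, -271.6000061035156], [515.0999755859375, -289.5], [544.7999877929688, -285.3999938964844], [542.2999877929688, -267.5]]
angle 7.9 centre [ 497.9 -282.8] width 18.0 TCP [ 499.6 -282.1   51.4]
[ 0.03825429  0.10524245 -0.95139522] [ 0.49967576 -0.28210899  0.05155044]
```

>>> play_rows([
  {"jaw": 1,"dx": 0,"dy": 0,"dz": 0.0025,"yaw": 0},
  {"jaw": 1,"dx": 0,"dy": 0,"dz": 0,"yaw": 0},
  {"jaw": 0.5,"dx": 0,"dy": 0,"dz": 0,"yaw": 0},
  {"jaw": 0.45,"dx": 0,"dy": 0,"dz": 0,"yaw": 0},
  {"jaw": 0.45,"dx": 0,"dy": 0,"dz": 0,"yaw": 0},
])

```text
clock: 21.5
tool_pos: [0.5003, -0.2823, 0.0496]
eef_rot: [0.995, 0.097, -0.003, -0.016]
contact_force: [0.0, -0.2, 0.5]
opening: 0.536
```

>>> play_rows([
  {"jaw": 0.45,"dx": 0,"dy": 0,"dz": -0.01,"yaw": 0},
  {"jaw": 0.45,"dx": 0,"dy": 0,"dz": -0.02,"yaw": 0},
  {"jaw": 0.4,"dx": 0,"dy": 0,"dz": -0.03,"yaw": 0},
  {"jaw": 0.3,"dx": 0,"dy": 0,"dz": -0.03,"yaw": 0},
  {"jaw": 0.3,"dx": 0,"dy": 0,"dz": -0.01,"yaw": 0},
])

```text
clock: 22.0
tool_pos: [0.5003, -0.2851, 0.1538]
eef_rot: [0.995, 0.097, -0.004, -0.017]
contact_force: [1.0, -0.4, 0.5]
opening: 0.696
```

```bash
python3 -c "
from held import *
d=snap('side');save(d,'p2.png');cv2.imwrite('pics/p2z.png',cv2.resize(cv2.cvtColor(d['frame'][100:260,190:390],cv2.COLOR_RGB2BGR),None,fx=4,fy=3.75))
to(.524,.1633,.15,-75,14)"
```

```text
t 22.05 p [ 0.5005 -0.2853  0.1542] jawang -78.82 tilt axis [-0.01   0.033 -0.999] q7 -0.98 q1 0.5 open 0.699 F [-0.1 -0.1  0.7] | world d [ 23.5 448.6  -4.2] da 3.82
  dx 0.0079 dy -0.0311 dz 0.0013 yaw -0.0048
  dx 0.0080 dy -0.0310 dz 0.0013 yaw -0.0048
  dx 0.0082 dy -0.0310 dz 0.0013 yaw -0.0048
  dx 0.0083 dy -0.0310 dz 0.0013 yaw -0.0048
  dx 0.0085 dy -0.0309 dz 0.0013 yaw -0.0048
  dx 0.0086 dy -0.0309 dz 0.0013 yaw -0.0048
  dx 0.0087 dy -0.0308 dz 0.0013 yaw -0.0048
  dx 0.0089 dy -0.0308 dz 0.0013 yaw -0.0048
  dx 0.0090 dy -0.0308 dz 0.0013 yaw -0.0048
  dx 0.0092 dy -0.0307 dz 0.0013 yaw -0.0048
  dx 0.0093 dy -0.0307 dz 0.0013 yaw -0.0048
  dx 0.0095 dy -0.0306 dz 0.0013 yaw -0.0048
  dx 0.0096 dy -0.0306 dz 0.0013 yaw -0.0048
  dx 0.0098 dy -0.0305 dz 0.0013 yaw -0.0048
```

View pics/p2z.png

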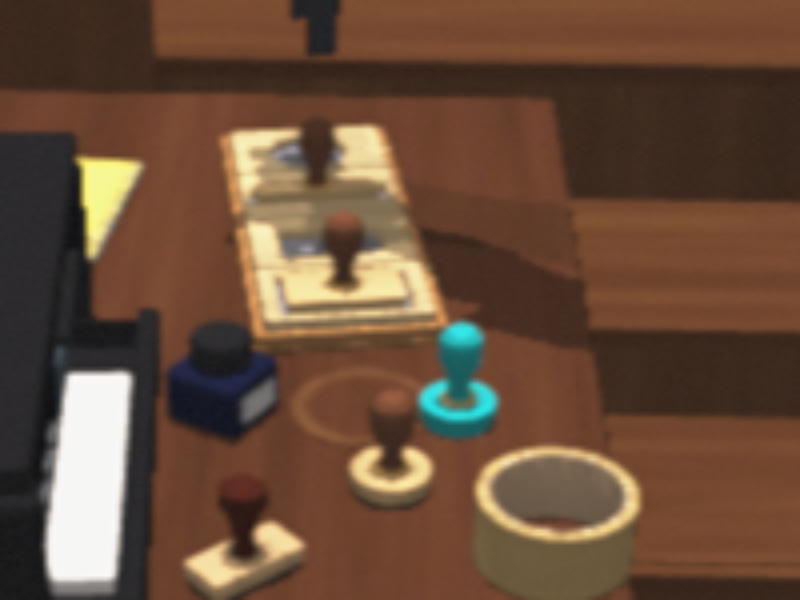

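The long stamp is in its slot, with its knob at (318,150) in the zoom; the bottle and decoy haven't moved. Next the small stamp.

>>> play_rows([
  {"jaw": 0.3,"dx": 0.0078,"dy": -0.025,"dz": 0,"yaw": 0.009},
  {"jaw": 0.3,"dx": 0.0075,"dy": -0.031,"dz": 0,"yaw": 0.009},
  {"jaw": 0.3,"dx": 0.0072,"dy": -0.031,"dz": 0,"yaw": 0.009},
  {"jaw": 0.3,"dx": 0.007,"dy": -0.031,"dz": 0,"yaw": 0.009},
  {"jaw": 0.3,"dx": 0.0066,"dy": -0.031,"dz": 0,"yaw": 0.009},
])

```text
clock: 22.55
tool_pos: [0.5083, -0.1344, 0.1566]
eef_rot: [0.998, 0.068, -0.005, -0.015]
contact_force: [1.1, 0.1, 1.0]
opening: 0.697
```

>>> play_rows([
  {"jaw": 0.3,"dx": 0.006,"dy": -0.031,"dz": 0,"yaw": 0.009},
  {"jaw": 0.3,"dx": 0.006,"dy": -0.031,"dz": 0,"yaw": 0.009},
  {"jaw": 0.3,"dx": 0.006,"dy": -0.031,"dz": 0,"yaw": 0.009},
  {"jaw": 0.3,"dx": 0.005,"dy": -0.031,"dz": 0,"yaw": 0.009},
  {"jaw": 0.3,"dx": 0.005,"dy": -0.031,"dz": 0,"yaw": 0.009},
])

```text
clock: 23.05
tool_pos: [0.5146, 0.0295, 0.157]
eef_rot: [0.999, 0.045, -0.009, -0.015]
contact_force: [0.7, 0.4, -0.9]
opening: 0.699
```

```bash
python3 -c "
from held import *
to(.524,.1633,.15,-86,5)"
```

```text
t 23.05 p [0.5146 0.0295 0.157 ] jawang -84.91 tilt axis [-0.02   0.028 -0.999] q7 -1.54 q1 -0.14 open 0.699 F [ 0.7  0.4 -0.9] | world d [  9.4 133.8  -7. ] da -1.09
  dx 0.0043 dy -0.0264 dz 0.0021 yaw 0.0038
  dx 0.0042 dy -0.0265 dz 0.0021 yaw 0.0038
  dx 0.0041 dy -0.0265 dz 0.0021 yaw 0.0038
  dx 0.0040 dy -0.0265 dz 0.0021 yaw 0.0038
  dx 0.0039 dy -0.0265 dz 0.0021 yaw 0.0038
```

>>> play_rows([
  {"jaw": 0.3,"dx": 0.004,"dy": -0.028,"dz": 0,"yaw": 0},
  {"jaw": 0.3,"dx": 0.004,"dy": -0.028,"dz": 0,"yaw": 0},
  {"jaw": 0.3,"dx": 0.004,"dy": -0.028,"dz": 0,"yaw": 0},
  {"jaw": 0.3,"dx": 0.004,"dy": -0.024,"dz": 0,"yaw": 0},
  {"jaw": 0.3,"dx": 0.002,"dy": -0.013,"dz": 0,"yaw": 0},
])

```text
clock: 23.55
tool_pos: [0.518, 0.1601, 0.156]
eef_rot: [0.999, 0.047, -0.013, -0.014]
contact_force: [0.0, -0.5, 0.2]
opening: 0.695
```

>>> play_rows([
  {"jaw": 0.3,"dx": 0,"dy": -0.004,"dz": 0,"yaw": 0},
  {"jaw": 0.3,"dx": 0,"dy": 0,"dz": 0,"yaw": 0},
  {"jaw": 0.3,"dx": 0,"dy": 0,"dz": 0,"yaw": 0},
  {"jaw": 0.3,"dx": 0,"dy": 0,"dz": 0,"yaw": 0},
  {"jaw": 0.3,"dx": 0,"dy": 0,"dz": 0,"yaw": 0},
])

```text
clock: 24.05
tool_pos: [0.5166, 0.1608, 0.1547]
eef_rot: [0.999, 0.046, -0.014, -0.013]
contact_force: [-0.5, -0.1, -0.0]
opening: 0.697
```

```bash
python3 -c "
from held import *
to(.5235,.1638,.085,-86,5)"
```

```text
t 24.05 p [0.5166 0.1608 0.1547] jawang -84.75 tilt axis [-0.03   0.024 -0.999] q7 -1.73 q1 -0.4 open 0.697 F [-0.5 -0.1 -0. ] | world d [  6.9   3.  -69.7] da -1.25
  dx 0.0018 dy -0.0001 dz 0.0139 yaw 0.0044
  dx 0.0018 dy -0.0001 dz 0.0139 yaw 0.0044
  dx 0.0018 dy -0.0001 dz 0.0139 yaw 0.0044
  dx 0.0018 dy -0.0001 dz 0.0139 yaw 0.0044
  dx 0.0018 dy -0.0001 dz 0.0139 yaw 0.0044
```

>>> play_rows([
  {"jaw": 0.3,"dx": 0.0018,"dy": 0,"dz": 0.012,"yaw": 0},
  {"jaw": 0.3,"dx": 0.0018,"dy": 0,"dz": 0.015,"yaw": 0},
  {"jaw": 0.3,"dx": 0.0018,"dy": 0,"dz": 0.015,"yaw": 0},
  {"jaw": 0.3,"dx": 0.0018,"dy": 0,"dz": 0.015,"yaw": 0},
  {"jaw": 0.3,"dx": 0.001,"dy": 0,"dz": 0.005,"yaw": 0},
])

```text
clock: 24.55
tool_pos: [0.5245, 0.16, 0.0889]
eef_rot: [0.999, 0.044, -0.013, -0.012]
contact_force: [0.8, -0.7, 0.5]
opening: 0.707
```

```bash
python3 -c "
from held import *
to(.5235,.1638,.037,-86,4)"
```

```text
t 24.55 p [0.5245 0.16   0.0889] jawang -85.02 tilt axis [-0.028  0.024 -0.999] q7 -1.72 q1 -0.38 open 0.707 F [ 0.8 -0.7  0.5] | world d [ -1.    3.8 -51.9] da -0.98
  dx 0.0002 dy -0.0006 dz 0.0130 yaw 0.0043
  dx 0.0002 dy -0.0006 dz 0.0130 yaw 0.0043
  dx 0.0002 dy -0.0006 dz 0.0130 yaw 0.0043
  dx 0.0002 dy -0.0006 dz 0.0130 yaw 0.0043
```

>>> play_rows([
  {"jaw": 0.3,"dx": 0,"dy": -0.001,"dz": 0.009,"yaw": 0},
  {"jaw": 0.3,"dx": 0,"dy": -0.001,"dz": 0.011,"yaw": 0},
  {"jaw": 0.3,"dx": 0,"dy": -0.001,"dz": 0.011,"yaw": 0},
  {"jaw": 0.3,"dx": 0,"dy": 0,"dz": 0.01,"yaw": 0},
  {"jaw": 0.3,"dx": 0,"dy": 0,"dz": 0.004,"yaw": 0},
])

```text
clock: 25.05
tool_pos: [0.5231, 0.1639, 0.0401]
eef_rot: [0.999, 0.043, -0.013, -0.012]
contact_force: [-0.1, 1.3, -0.4]
opening: 0.7
```

```bash
python3 -c "
from held import *
to(.5235,.1638,.037,-86,1)
d=snap('wrist');save(d,'g3.png')"
```

```text
t 25.05 p [0.5231 0.1639 0.0401] jawang -85.07 tilt axis [-0.028  0.024 -0.999] q7 -1.72 q1 -0.38 open 0.7 F [-0.1  1.3 -0.4] | world d [ 0.4 -0.1 -3.1] da -0.93
  dx 0.0004 dy 0.0002 dz 0.0031 yaw 0.0162
```

View pics/g3.png

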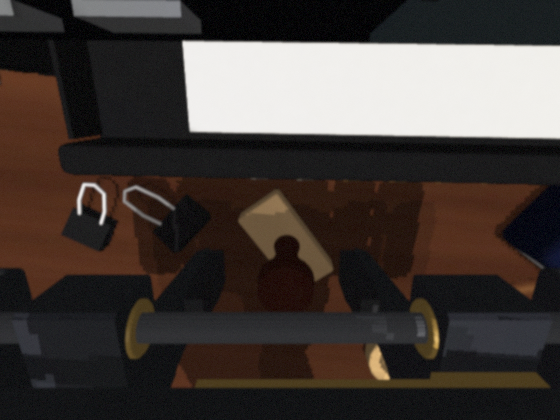

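The small stamp's knob at (287,280) is centred. Closing and lifting.

>>> play_rows([
  {"jaw": 0.3,"dx": 0,"dy": 0,"dz": 0.003,"yaw": 0},
  {"jaw": 1,"dx": 0,"dy": 0,"dz": 0,"yaw": 0},
  {"jaw": 1,"dx": 0,"dy": 0,"dz": 0,"yaw": 0},
  {"jaw": 1,"dx": 0,"dy": 0,"dz": 0,"yaw": 0},
  {"jaw": 1,"dx": 0,"dy": 0,"dz": 0,"yaw": 0},
])

```text
clock: 25.6
tool_pos: [0.5237, 0.1641, 0.0375]
eef_rot: [0.999, 0.043, -0.013, -0.013]
contact_force: [-0.7, 0.3, -0.5]
opening: 0.361
```

>>> play_rows([
  {"jaw": 1,"dx": 0,"dy": 0,"dz": 0,"yaw": 0},
  {"jaw": 1,"dx": 0,"dy": 0,"dz": -0.005,"yaw": 0},
  {"jaw": 1,"dx": 0,"dy": 0,"dz": -0.02,"yaw": 0},
  {"jaw": 1,"dx": 0,"dy": 0,"dz": -0.03,"yaw": 0},
  {"jaw": 1,"dx": 0,"dy": 0,"dz": -0.03,"yaw": 0},
])

```text
clock: 26.1
tool_pos: [0.5229, 0.1612, 0.1222]
eef_rot: [0.999, 0.043, -0.017, -0.011]
contact_force: [1.3, 0.2, -0.1]
opening: 0.257
```

>>> play_rows([
  {"jaw": 1,"dx": 0,"dy": 0,"dz": -0.03,"yaw": 0},
  {"jaw": 1,"dx": 0,"dy": 0,"dz": -0.02,"yaw": 0},
  {"jaw": 1,"dx": -0.005,"dy": 0.01,"dz": -0.005,"yaw": 0},
  {"jaw": 1,"dx": -0.005,"dy": 0.02,"dz": 0,"yaw": 0},
  {"jaw": 1,"dx": -0.005,"dy": 0.03,"dz": 0,"yaw": 0},
])

```text
clock: 26.6
tool_pos: [0.5159, 0.1017, 0.1826]
eef_rot: [0.999, 0.047, -0.013, -0.014]
contact_force: [-0.1, -1.3, -0.7]
opening: 0.257
```

```bash
python3 -c "
from held import *
to(.486,-.2078,.18,-117,12)"
```

```text
t 26.6 p [0.5159 0.1017 0.1826] jawang -84.58 tilt axis [-0.027  0.027 -0.999] q7 -1.64 q1 -0.29 open 0.257 F [-0.1 -1.3 -0.7] | world d [ -29.9 -309.5   -2.6] da -32.42
  dx -0.0049 dy 0.0254 dz -0.0004 yaw 0.0471
  dx -0.0037 dy 0.0256 dz -0.0004 yaw 0.0471
  dx -0.0025 dy 0.0258 dz -0.0005 yaw 0.0471
  dx -0.0013 dy 0.0259 dz -0.0005 yaw 0.0471
  dx -0.0001 dy 0.0259 dz -0.0005 yaw 0.0471
  dx 0.0012 dy 0.0259 dz -0.0006 yaw 0.0471
  dx 0.0024 dy 0.0258 dz -0.0006 yaw 0.0471
  dx 0.0036 dy 0.0257 dz -0.0006 yaw 0.0471
  dx 0.0048 dy 0.0255 dz -0.0006 yaw 0.0471
  dx 0.0060 dy 0.0252 dz -0.0007 yaw 0.0471
  dx 0.0072 dy 0.0249 dz -0.0007 yaw 0.0471
  dx 0.0083 dy 0.0245 dz -0.0007 yaw 0.0471
```

>>> play_rows([
  {"jaw": 1,"dx": -0.005,"dy": 0.026,"dz": 0,"yaw": 0.047},
  {"jaw": 1,"dx": -0.004,"dy": 0.026,"dz": 0,"yaw": 0.047},
  {"jaw": 1,"dx": -0.003,"dy": 0.026,"dz": 0,"yaw": 0.047},
  {"jaw": 1,"dx": -0.001,"dy": 0.026,"dz": 0,"yaw": 0.047},
  {"jaw": 1,"dx": 0,"dy": 0.026,"dz": 0,"yaw": 0.047},
])

```text
clock: 27.1
tool_pos: [0.4954, -0.0382, 0.1766]
eef_rot: [0.997, -0.075, -0.019, -0.011]
contact_force: [0.0, -0.0, -0.2]
opening: 0.258
```

>>> play_rows([
  {"jaw": 1,"dx": 0.001,"dy": 0.026,"dz": 0,"yaw": 0.047},
  {"jaw": 1,"dx": 0.002,"dy": 0.026,"dz": 0,"yaw": 0.047},
  {"jaw": 1,"dx": 0.004,"dy": 0.026,"dz": 0,"yaw": 0.047},
  {"jaw": 1,"dx": 0.005,"dy": 0.026,"dz": 0,"yaw": 0.047},
  {"jaw": 1,"dx": 0.006,"dy": 0.026,"dz": 0,"yaw": 0.047},
])

```text
clock: 27.6
tool_pos: [0.4719, -0.1768, 0.1705]
eef_rot: [0.98, -0.198, -0.025, -0.007]
contact_force: [0.3, 0.1, -0.7]
opening: 0.259
```

```bash
python3 -c "
from held import *
to(.486,-.2078,.18,-117,4)"
```

```text
t 27.6 p [ 0.4719 -0.1768  0.1705] jawang -112.89 tilt axis [-0.046  0.024 -0.999] q7 -1.53 q1 0.19 open 0.259 F [ 0.3  0.1 -0.7] | world d [ 14.1 -31.    9.5] da -4.11
  dx 0.0061 dy 0.0058 dz -0.0027 yaw 0.0179
  dx 0.0062 dy 0.0056 dz -0.0027 yaw 0.0179
  dx 0.0063 dy 0.0055 dz -0.0027 yaw 0.0179
  dx 0.0064 dy 0.0054 dz -0.0027 yaw 0.0179
```

>>> play_rows([
  {"jaw": 1,"dx": 0.006,"dy": 0.006,"dz": -0.003,"yaw": 0.018},
  {"jaw": 1,"dx": 0.006,"dy": 0.006,"dz": -0.003,"yaw": 0.018},
  {"jaw": 1,"dx": 0.006,"dy": 0.005,"dz": -0.002,"yaw": 0.018},
  {"jaw": 1,"dx": 0.006,"dy": 0.003,"dz": 0,"yaw": 0.018},
  {"jaw": 1,"dx": 0,"dy": 0,"dz": 0,"yaw": 0},
])

```text
clock: 28.1
tool_pos: [0.4835, -0.2092, 0.1761]
eef_rot: [0.971, -0.238, -0.027, -0.006]
contact_force: [-0.5, -0.1, -0.9]
opening: 0.258
```

>>> play_rows([
  {"jaw": 1,"dx": 0,"dy": 0,"dz": 0,"yaw": 0},
  {"jaw": 1,"dx": 0,"dy": 0,"dz": 0,"yaw": 0},
  {"jaw": 1,"dx": 0,"dy": 0,"dz": 0,"yaw": 0},
  {"jaw": 1,"dx": 0,"dy": 0,"dz": 0,"yaw": 0},
  {"jaw": 1,"dx": 0,"dy": 0,"dz": 0,"yaw": 0},
])

```text
clock: 28.6
tool_pos: [0.4838, -0.2059, 0.1758]
eef_rot: [0.971, -0.235, -0.028, -0.007]
contact_force: [-0.8, 0.2, -0.8]
opening: 0.257
```

```bash
python3 -c "
from held import *
c=held(62,30,hb=.018,png='h3.png')
s,p,M,a=pose();e=np.array([486.1,-207.8])-c
to(p[0]+e[0]/1000,p[1]+e[1]/1000,.13,a,5)"
```

```text
n 1603 rect [ 492.5 -206.5] [42.6 29.9] 8.59 slope [-0.043  0.024] z 0.1546 toolz 0.02
box [[469.20001220703125, -194.89999389648438], [473.70001220703125, -224.5], [515.7999877929688, -218.10000610351562], [511.29998779296875, -188.60000610351562]]
angle 8.59 centre [ 482.7 -208.2] width 29.9 TCP [ 483.8 -205.9  175.8]
t 28.65 p [ 0.4838 -0.2059  0.1758] jawang -117.25 tilt axis [-0.051  0.027 -0.998] q7 -1.55 q1 0.22 open 0.258 F [ 0.1 -0.3 -1.7] | world d [  3.4   0.4 -45.8] da 0.0
  dx 0.0011 dy -0.0004 dz 0.0091 yaw -0.0000
  dx 0.0011 dy -0.0004 dz 0.0091 yaw -0.0000
  dx 0.0011 dy -0.0004 dz 0.0091 yaw -0.0000
  dx 0.0011 dy -0.0004 dz 0.0091 yaw -0.0000
  dx 0.0011 dy -0.0004 dz 0.0091 yaw -0.0000
```

View pics/h3.png

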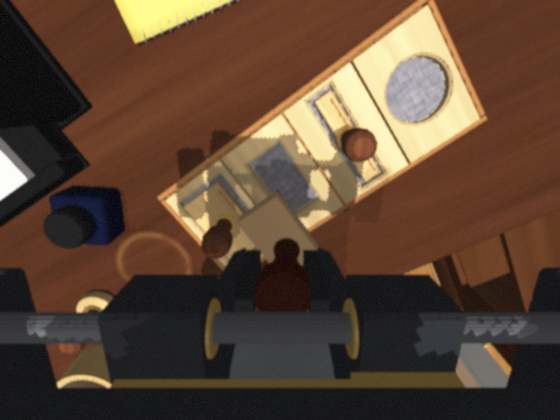

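The small stamp's base at (275,228) is beside its hollow and aligned, with the large and long stamps on either side. Descending.

>>> play_rows([
  {"jaw": 1,"dx": 0.001,"dy": 0,"dz": 0.012,"yaw": 0},
  {"jaw": 1,"dx": 0.001,"dy": 0,"dz": 0.015,"yaw": 0},
  {"jaw": 1,"dx": 0.001,"dy": 0,"dz": 0.015,"yaw": 0},
  {"jaw": 1,"dx": 0.001,"dy": 0,"dz": 0.015,"yaw": 0},
  {"jaw": 1,"dx": 0,"dy": 0,"dz": 0.008,"yaw": 0},
])

```text
clock: 29.15
tool_pos: [0.4848, -0.2063, 0.1069]
eef_rot: [0.971, -0.235, -0.027, -0.007]
contact_force: [-0.0, -0.2, -0.9]
opening: 0.258
```

```bash
python3 -c "
from held import *
c=held(62,30,hb=.018)
s,p,M,a=pose();e=np.array([486.1,-207.8])-c
to(p[0]+e[0]/1000,p[1]+e[1]/1000,.07,a,4)"
```

```text
n 1593 rect [ 493.3 -206.8] [42.9 30.3] 8.42 slope [-0.031  0.026] z 0.0857 toolz 0.0201
box [[469.8999938964844, -195.0], [474.29998779296875, -225.0], [516.7999877929688, -218.6999969482422], [512.2999877929688, -188.6999969482422]]
angle 8.42 centre [ 483.7 -208.5] width 30.3 TCP [ 484.8 -206.3  106.9]
t 29.2 p [ 0.4841 -0.206   0.1061] jawang -117.25 tilt axis [-0.051  0.026 -0.998] q7 -1.53 q1 0.25 open 0.258 F [ 0.5 -0.5 -2. ] | world d [  2.4   0.7 -36.1] da 0.0
  dx 0.0010 dy -0.0004 dz 0.0090 yaw -0.0000
  dx 0.0010 dy -0.0004 dz 0.0090 yaw -0.0000
  dx 0.0010 dy -0.0004 dz 0.0090 yaw -0.0000
  dx 0.0010 dy -0.0004 dz 0.0090 yaw -0.0000
```

>>> play_rows([
  {"jaw": 1,"dx": 0.001,"dy": -0.0005,"dz": 0.009,"yaw": 0},
  {"jaw": 1,"dx": 0.001,"dy": -0.0005,"dz": 0.009,"yaw": 0},
  {"jaw": 1,"dx": 0.001,"dy": 0,"dz": 0.009,"yaw": 0},
  {"jaw": 1,"dx": 0.001,"dy": 0,"dz": 0.008,"yaw": 0},
  {"jaw": 1,"dx": 0,"dy": 0,"dz": 0,"yaw": 0},
])

```text
clock: 29.7
tool_pos: [0.487, -0.2063, 0.068]
eef_rot: [0.971, -0.235, -0.027, -0.007]
contact_force: [0.5, 1.0, -1.1]
opening: 0.263
```

```bash
python3 -c "
from held import *
c=held(62,30,hb=.018)
s,p,M,a=pose();e=np.array([486.1,-207.8])-c
to(p[0]+e[0]/1000,p[1]+e[1]/1000,.052,a,4)"
```

```text
n 1600 rect [ 495.5 -206.9] [43. 30.] 8.09 slope [-0.039  0.022] z 0.0469 toolz 0.02
box [[472.0, -195.10000610351562], [476.29998779296875, -224.8000030517578], [518.9000244140625, -218.8000030517578], [514.5999755859375, -189.10000610351562]]
angle 8.09 centre [ 485.9 -208.4] width 30.0 TCP [ 487.  -206.3   68. ]
t 29.75 p [ 0.4872 -0.2064  0.0685] jawang -117.26 tilt axis [-0.049  0.026 -0.998] q7 -1.52 q1 0.26 open 0.256 F [ 0.1 -0.4 -1.5] | world d [  0.2   0.6 -16.5] da 0.0
  dx 0.0002 dy -0.0002 dz 0.0041 yaw -0.0000
  dx 0.0002 dy -0.0002 dz 0.0041 yaw -0.0000
  dx 0.0002 dy -0.0002 dz 0.0041 yaw -0.0000
  dx 0.0002 dy -0.0002 dz 0.0041 yaw -0.0000
```

>>> play_rows([
  {"jaw": 1,"dx": 0,"dy": 0,"dz": 0.005,"yaw": 0},
  {"jaw": 1,"dx": 0,"dy": 0,"dz": 0.005,"yaw": 0},
  {"jaw": 1,"dx": 0,"dy": 0,"dz": 0.004,"yaw": 0},
  {"jaw": 1,"dx": 0,"dy": 0,"dz": 0.002,"yaw": 0},
  {"jaw": 1,"dx": 0,"dy": 0,"dz": 0,"yaw": 0},
])

```text
clock: 30.25
tool_pos: [0.487, -0.2063, 0.052]
eef_rot: [0.971, -0.236, -0.026, -0.007]
contact_force: [0.0, -0.1, -1.0]
opening: 0.26
```

```bash
python3 -c "
from held import *
c=held(62,30,hb=.018);s=pose()[0];print(s['contact_force'],s['tool_pos'])"
```

```text
n 1599 rect [ 495.4 -207.1] [42.9 29.9] 8.77 slope [-0.037  0.024] z 0.0309 toolz 0.0201
box [[471.8999938964844, -195.60000610351562], [476.5, -225.10000610351562], [518.9000244140625, -218.60000610351562], [514.2999877929688, -189.0]]
angle 8.77 centre [ 485.9 -208.6] width 29.9 TCP [ 487.  -206.3   52. ]
[ 0.13788219 -0.14095787 -0.09690661] [ 0.48706241 -0.20630759  0.05209496]
```

>>> play_rows([
  {"jaw": 1,"dx": 0,"dy": 0,"dz": 0.0015,"yaw": 0},
  {"jaw": 1,"dx": 0,"dy": 0,"dz": 0,"yaw": 0},
  {"jaw": 0.5,"dx": 0,"dy": 0,"dz": 0,"yaw": 0},
  {"jaw": 0.48,"dx": 0,"dy": 0,"dz": 0,"yaw": 0},
  {"jaw": 0.48,"dx": 0,"dy": 0,"dz": 0,"yaw": 0},
])

```text
clock: 30.8
tool_pos: [0.4875, -0.2066, 0.0513]
eef_rot: [0.971, -0.236, -0.025, -0.006]
contact_force: [-0.9, -0.6, 0.8]
opening: 0.5
```

>>> play_rows([
  {"jaw": 0.48,"dx": 0,"dy": 0,"dz": -0.01,"yaw": 0},
  {"jaw": 0.48,"dx": 0,"dy": 0,"dz": -0.02,"yaw": 0},
  {"jaw": 0.48,"dx": 0,"dy": 0,"dz": -0.03,"yaw": 0},
  {"jaw": 0.4,"dx": 0,"dy": 0,"dz": -0.03,"yaw": 0},
  {"jaw": 0.3,"dx": 0,"dy": 0,"dz": -0.01,"yaw": 0},
])

```text
clock: 31.3
tool_pos: [0.4914, -0.2087, 0.1552]
eef_rot: [0.971, -0.236, -0.027, -0.007]
contact_force: [0.4, -1.2, -0.0]
opening: 0.668
```

```bash
python3 -c "
from held import *
d=snap('side');save(d,'p3.png');cv2.imwrite('pics/p3z.png',cv2.resize(cv2.cvtColor(d['frame'][100:260,190:390],cv2.COLOR_RGB2BGR),None,fx=4,fy=3.75))
to(.4433,.0744,.15,-110,10)"
```

```text
t 31.35 p [ 0.4918 -0.2088  0.1556] jawang -117.27 tilt axis [-0.048  0.026 -0.999] q7 -1.54 q1 0.23 open 0.692 F [0.3 0.1 1.4] | world d [-48.5 283.2  -5.6] da 7.27
  dx -0.0172 dy -0.0229 dz 0.0015 yaw -0.0127
  dx -0.0169 dy -0.0232 dz 0.0015 yaw -0.0127
  dx -0.0166 dy -0.0234 dz 0.0015 yaw -0.0127
  dx -0.0163 dy -0.0236 dz 0.0015 yaw -0.0127
  dx -0.0160 dy -0.0238 dz 0.0014 yaw -0.0127
  dx -0.0157 dy -0.0240 dz 0.0014 yaw -0.0127
  dx -0.0154 dy -0.0242 dz 0.0014 yaw -0.0127
  dx -0.0151 dy -0.0244 dz 0.0014 yaw -0.0127
  dx -0.0148 dy -0.0246 dz 0.0014 yaw -0.0127
  dx -0.0145 dy -0.0248 dz 0.0014 yaw -0.0127
```

View pics/p3z.png

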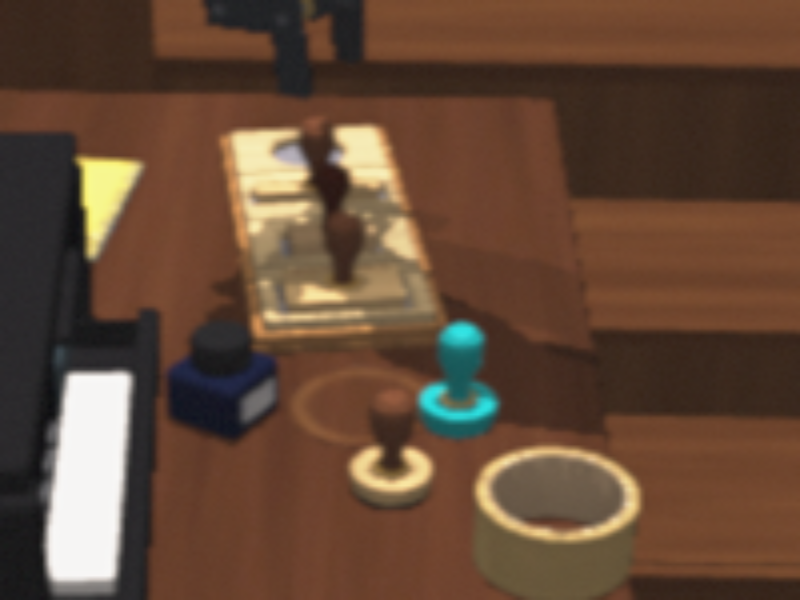

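The small stamp is in its hollow with its knob at (328,185). The last one is the round stamp.

>>> play_rows([
  {"jaw": 0.3,"dx": -0.017,"dy": -0.023,"dz": 0,"yaw": -0.05},
  {"jaw": 0.3,"dx": -0.016,"dy": -0.024,"dz": 0,"yaw": -0.05},
  {"jaw": 0.3,"dx": -0.015,"dy": -0.025,"dz": 0,"yaw": -0.05},
  {"jaw": 0.3,"dx": -0.013,"dy": -0.026,"dz": 0,"yaw": -0.05},
  {"jaw": 0.3,"dx": -0.012,"dy": -0.026,"dz": 0,"yaw": -0.05},
])

```text
clock: 31.85
tool_pos: [0.4678, -0.0669, 0.1582]
eef_rot: [0.993, -0.113, -0.025, -0.008]
contact_force: [0.4, 0.1, -0.3]
opening: 0.705
```

>>> play_rows([
  {"jaw": 0.3,"dx": -0.01,"dy": -0.027,"dz": 0,"yaw": -0.05},
  {"jaw": 0.3,"dx": -0.009,"dy": -0.027,"dz": 0,"yaw": -0.05},
  {"jaw": 0.3,"dx": -0.007,"dy": -0.026,"dz": 0,"yaw": -0.05},
  {"jaw": 0.3,"dx": -0.005,"dy": -0.02,"dz": 0,"yaw": -0.04},
  {"jaw": 0.3,"dx": 0,"dy": -0.01,"dz": 0,"yaw": 0},
])

```text
clock: 32.35
tool_pos: [0.4479, 0.0545, 0.1581]
eef_rot: [0.999, -0.011, -0.028, -0.011]
contact_force: [-0.4, -0.8, -0.8]
opening: 0.701
```

>>> play_rows([
  {"jaw": 0.3,"dx": 0,"dy": 0,"dz": 0,"yaw": 0},
  {"jaw": 0.3,"dx": 0,"dy": 0,"dz": 0,"yaw": 0},
  {"jaw": 0.3,"dx": 0,"dy": 0,"dz": 0,"yaw": 0},
  {"jaw": 0.3,"dx": 0,"dy": 0,"dz": 0,"yaw": 0},
  {"jaw": 0.3,"dx": 0,"dy": 0,"dz": 0,"yaw": 0},
])

```text
clock: 32.85
tool_pos: [0.4481, 0.0515, 0.157]
eef_rot: [0.999, -0.014, -0.029, -0.01]
contact_force: [-0.1, 0.2, 0.0]
opening: 0.702
```

```bash
python3 -c "
from held import *
to(.4433,.0744,.085,-88,5)"
```

```text
t 32.85 p [0.4481 0.0515 0.157 ] jawang -91.64 tilt axis [-0.057  0.021 -0.998] q7 -1.64 q1 -0.23 open 0.702 F [-0.1  0.2  0. ] | world d [ -4.8  22.9 -72. ] da 3.64
  dx -0.0003 dy -0.0043 dz 0.0145 yaw -0.0127
  dx -0.0002 dy -0.0043 dz 0.0145 yaw -0.0127
  dx -0.0002 dy -0.0043 dz 0.0145 yaw -0.0127
  dx -0.0001 dy -0.0043 dz 0.0145 yaw -0.0127
  dx -0.0000 dy -0.0043 dz 0.0145 yaw -0.0127
```

>>> play_rows([
  {"jaw": 0.3,"dx": 0,"dy": -0.006,"dz": 0.012,"yaw": 0},
  {"jaw": 0.3,"dx": 0,"dy": -0.006,"dz": 0.015,"yaw": 0},
  {"jaw": 0.3,"dx": 0,"dy": -0.006,"dz": 0.015,"yaw": 0},
  {"jaw": 0.3,"dx": 0,"dy": -0.004,"dz": 0.014,"yaw": 0},
  {"jaw": 0.3,"dx": 0,"dy": 0,"dz": 0.004,"yaw": 0},
])

```text
clock: 33.35
tool_pos: [0.4479, 0.0721, 0.0967]
eef_rot: [0.999, -0.018, -0.026, -0.01]
contact_force: [0.3, -0.3, 0.1]
opening: 0.699
```

```bash
python3 -c "
from held import *
to(.4423,.0748,.037,-91,4)"
```

```text
t 33.35 p [0.4479 0.0721 0.0967] jawang -92.06 tilt axis [-0.052  0.021 -0.998] q7 -1.66 q1 -0.26 open 0.699 F [ 0.3 -0.3  0.1] | world d [ -5.6   2.7 -59.7] da 1.06
  dx -0.0006 dy -0.0003 dz 0.0150 yaw -0.0046
  dx -0.0006 dy -0.0004 dz 0.0150 yaw -0.0046
  dx -0.0006 dy -0.0004 dz 0.0150 yaw -0.0046
  dx -0.0006 dy -0.0004 dz 0.0150 yaw -0.0046
```

>>> play_rows([
  {"jaw": 0.3,"dx": -0.001,"dy": -0.0004,"dz": 0.012,"yaw": 0},
  {"jaw": 0.3,"dx": -0.001,"dy": -0.0004,"dz": 0.013,"yaw": 0},
  {"jaw": 0.3,"dx": -0.001,"dy": -0.0004,"dz": 0.013,"yaw": 0},
  {"jaw": 0.3,"dx": -0.0005,"dy": 0,"dz": 0.012,"yaw": 0},
  {"jaw": 0.3,"dx": 0,"dy": 0,"dz": 0.004,"yaw": 0},
])

```text
clock: 33.85
tool_pos: [0.444, 0.0715, 0.0426]
eef_rot: [0.999, -0.02, -0.024, -0.009]
contact_force: [-0.4, 0.2, 0.3]
opening: 0.702
```

```bash
python3 -c "
from held import *
to(.4423,.0748,.037,-91,2)
d=snap('wrist');save(d,'g4.png')"
```

```text
t 33.85 p [0.444  0.0715 0.0426] jawang -92.34 tilt axis [-0.047  0.02  -0.999] q7 -1.66 q1 -0.24 open 0.702 F [-0.4  0.2  0.3] | world d [-1.7  3.3 -5.6] da 1.34
  dx -0.0008 dy -0.0016 dz 0.0029 yaw -0.0117
  dx -0.0007 dy -0.0016 dz 0.0029 yaw -0.0117
```

View pics/g4.png

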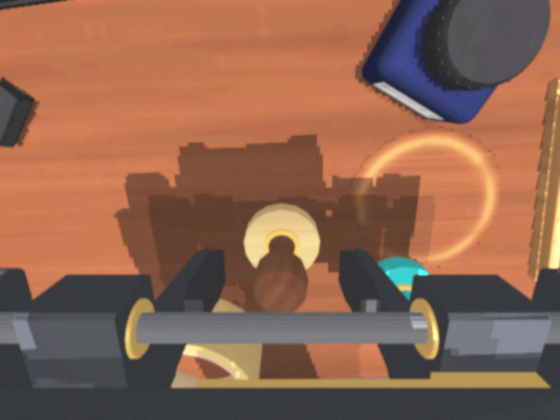

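The round stamp's knob at (282,278) is between the jaws, and the decoy at (403,272) is outside the finger. Closing.

>>> play_rows([
  {"jaw": 0.3,"dx": -0.001,"dy": -0.0018,"dz": 0.003,"yaw": 0},
  {"jaw": 0.3,"dx": -0.001,"dy": -0.0018,"dz": 0.002,"yaw": 0},
  {"jaw": 0.3,"dx": 0,"dy": 0,"dz": 0,"yaw": 0},
  {"jaw": 1,"dx": 0,"dy": 0,"dz": 0,"yaw": 0},
  {"jaw": 1,"dx": 0,"dy": 0,"dz": 0,"yaw": 0},
])

```text
clock: 34.4
tool_pos: [0.4432, 0.0752, 0.0391]
eef_rot: [0.999, -0.021, -0.022, -0.009]
contact_force: [-0.5, 0.9, -0.1]
opening: 0.545
```

>>> play_rows([
  {"jaw": 1,"dx": 0,"dy": 0,"dz": 0,"yaw": 0},
  {"jaw": 1,"dx": 0,"dy": 0,"dz": 0,"yaw": 0},
  {"jaw": 1,"dx": 0,"dy": 0,"dz": 0,"yaw": 0},
  {"jaw": 1,"dx": 0,"dy": 0,"dz": -0.004,"yaw": 0},
  {"jaw": 1,"dx": 0,"dy": 0,"dz": -0.02,"yaw": 0},
])

```text
clock: 34.9
tool_pos: [0.4432, 0.0745, 0.0625]
eef_rot: [0.999, -0.021, -0.024, -0.009]
contact_force: [-0.1, 0.5, 0.1]
opening: 0.295
```

>>> play_rows([
  {"jaw": 1,"dx": 0,"dy": 0,"dz": -0.03,"yaw": 0},
  {"jaw": 1,"dx": 0,"dy": 0,"dz": -0.035,"yaw": 0},
  {"jaw": 1,"dx": 0,"dy": 0,"dz": -0.035,"yaw": 0},
  {"jaw": 1,"dx": 0,"dy": 0,"dz": -0.03,"yaw": 0},
  {"jaw": 1,"dx": 0,"dy": 0,"dz": -0.01,"yaw": 0},
])

```text
clock: 35.4
tool_pos: [0.4488, 0.0714, 0.2087]
eef_rot: [0.999, -0.021, -0.025, -0.009]
contact_force: [0.3, -0.8, -1.4]
opening: 0.3
```

```bash
python3 -c "
from held import *
to(.508,-.357,.18,-75,15)"
```

```text
t 35.4 p [0.4488 0.0714 0.2087] jawang -92.41 tilt axis [-0.05   0.019 -0.999] q7 -1.7 q1 -0.31 open 0.3 F [ 0.3 -0.8 -1.4] | world d [  59.2 -428.4  -28.7] da 17.41
  dx 0.0052 dy 0.0284 dz 0.0012 yaw -0.0203
  dx 0.0046 dy 0.0285 dz 0.0012 yaw -0.0203
  dx 0.0041 dy 0.0286 dz 0.0012 yaw -0.0203
  dx 0.0035 dy 0.0287 dz 0.0012 yaw -0.0203
  dx 0.0029 dy 0.0287 dz 0.0013 yaw -0.0203
  dx 0.0023 dy 0.0288 dz 0.0013 yaw -0.0203
  dx 0.0017 dy 0.0288 dz 0.0013 yaw -0.0203
  dx 0.0012 dy 0.0288 dz 0.0014 yaw -0.0203
  dx 0.0006 dy 0.0289 dz 0.0014 yaw -0.0203
  dx -0.0000 dy 0.0289 dz 0.0014 yaw -0.0203
  dx -0.0006 dy 0.0289 dz 0.0015 yaw -0.0203
  dx -0.0012 dy 0.0288 dz 0.0015 yaw -0.0203
  dx -0.0018 dy 0.0288 dz 0.0015 yaw -0.0203
  dx -0.0023 dy 0.0288 dz 0.0015 yaw -0.0203
  dx -0.0029 dy 0.0287 dz 0.0016 yaw -0.0203
```

>>> play_rows([
  {"jaw": 1,"dx": 0.005,"dy": 0.025,"dz": 0.001,"yaw": -0.02},
  {"jaw": 1,"dx": 0.005,"dy": 0.028,"dz": 0.001,"yaw": -0.02},
  {"jaw": 1,"dx": 0.004,"dy": 0.028,"dz": 0.001,"yaw": -0.02},
  {"jaw": 1,"dx": 0.0035,"dy": 0.028,"dz": 0.001,"yaw": -0.02},
  {"jaw": 1,"dx": 0.003,"dy": 0.028,"dz": 0.001,"yaw": -0.02},
])

```text
clock: 35.9
tool_pos: [0.4705, -0.0641, 0.2036]
eef_rot: [0.999, 0.037, -0.022, -0.012]
contact_force: [-0.7, 0.7, -1.0]
opening: 0.298
```

>>> play_rows([
  {"jaw": 1,"dx": 0.002,"dy": 0.028,"dz": 0.001,"yaw": -0.02},
  {"jaw": 1,"dx": 0.002,"dy": 0.028,"dz": 0.001,"yaw": -0.02},
  {"jaw": 1,"dx": 0.001,"dy": 0.028,"dz": 0.001,"yaw": -0.02},
  {"jaw": 1,"dx": 0.001,"dy": 0.028,"dz": 0.001,"yaw": -0.02},
  {"jaw": 1,"dx": 0,"dy": 0.028,"dz": 0.001,"yaw": -0.02},
])

```text
clock: 36.4
tool_pos: [0.4903, -0.2078, 0.1947]
eef_rot: [0.996, 0.089, -0.022, -0.014]
contact_force: [0.3, -0.3, -0.6]
opening: 0.302
```

```bash
python3 -c "
from held import *
to(.508,-.357,.18,-75,5)"
```

```text
t 36.4 p [ 0.4903 -0.2078  0.1947] jawang -79.82 tilt axis [-0.047  0.024 -0.999] q7 -1.06 q1 0.32 open 0.302 F [ 0.3 -0.3 -0.6] | world d [  17.7 -149.2  -14.7] da 4.82
  dx -0.0017 dy 0.0301 dz 0.0021 yaw -0.0168
  dx -0.0022 dy 0.0300 dz 0.0021 yaw -0.0168
  dx -0.0027 dy 0.0300 dz 0.0021 yaw -0.0168
  dx -0.0032 dy 0.0299 dz 0.0021 yaw -0.0168
  dx -0.0037 dy 0.0299 dz 0.0022 yaw -0.0168
```

>>> play_rows([
  {"jaw": 1,"dx": -0.001,"dy": 0.029,"dz": 0,"yaw": -0.01},
  {"jaw": 1,"dx": -0.001,"dy": 0.029,"dz": 0,"yaw": -0.01},
  {"jaw": 1,"dx": -0.0015,"dy": 0.029,"dz": 0,"yaw": -0.01},
  {"jaw": 1,"dx": -0.002,"dy": 0.028,"dz": 0,"yaw": -0.01},
  {"jaw": 1,"dx": -0.002,"dy": 0.018,"dz": 0,"yaw": 0},
])

```text
clock: 36.9
tool_pos: [0.5061, -0.3461, 0.1903]
eef_rot: [0.994, 0.109, -0.024, -0.015]
contact_force: [-0.4, 0.3, -1.0]
opening: 0.299
```

>>> play_rows([
  {"jaw": 1,"dx": 0,"dy": 0.006,"dz": 0,"yaw": 0},
  {"jaw": 1,"dx": 0,"dy": 0,"dz": 0,"yaw": 0},
  {"jaw": 1,"dx": 0,"dy": 0,"dz": 0,"yaw": 0},
  {"jaw": 1,"dx": 0,"dy": 0,"dz": 0,"yaw": 0},
  {"jaw": 1,"dx": 0,"dy": 0,"dz": 0,"yaw": 0},
])

```text
clock: 37.4
tool_pos: [0.5059, -0.3508, 0.1897]
eef_rot: [0.994, 0.108, -0.025, -0.016]
contact_force: [0.3, -0.1, -0.5]
opening: 0.297
```

```bash
cat > heldr.py <<'E'
from held import *
from scipy.optimize import least_squares
def heldr(png=None):
    s,p,M,a=pose();d=snap("wrist");w=cloud(d)
    if png: save(d,png)
    t=(w-p)@M;rr=np.hypot(t[...,0],t[...,1])
    ok=(abs(t[...,2]-.019)<.006)&(rr<.045)&(rr>.012)
    n,l,st,c=cv2.connectedComponentsWithStats(ok.astype(np.uint8));k=1+np.argmax(st[1:,4]);q=w[l==k]
    hull=cv2.convexHull((q[:,:2]*1000).astype(np.float32))[:,0]
    g=hull[np.linalg.norm(hull-p[:2]*1000,axis=1)>17]
    f=least_squares(lambda x:np.linalg.norm(g-x,axis=1)-24,p[:2]*1000,loss="soft_l1")
    A=np.c_[q[:,:2],np.ones(len(q))];sl=np.linalg.lstsq(A,q[:,2],rcond=None)[0]
    print("n",len(q),len(g),"centre",f.x.round(1),"res",np.abs(f.fun).max().round(2),"z",q[:,2].mean().round(4),"slope",sl[:2].round(3),"TCP",np.round(p*1000,1))
    return f.x
E
python3 -c "
from heldr import *
c=heldr('h4.png')
s,p,M,a=pose();e=np.array([508.1,-357.3])-c
to(p[0]+e[0]/1000,p[1]+e[1]/1000,.13,a,5)"
```

```text
n 2191 31 centre [ 506.5 -351.8] res 7.31 z 0.1678 slope [-0.031 -0.027] TCP [ 505.9 -350.8  189.7]
t 37.45 p [ 0.506  -0.3506  0.1897] jawang -77.58 tilt axis [-0.054  0.027 -0.998] q7 -0.84 q1 0.54 open 0.299 F [ 0.1 -0.9 -0.2] | world d [  1.6  -5.5 -59.7] da 0.0
  dx 0.0006 dy 0.0016 dz 0.0119 yaw -0.0000
  dx 0.0006 dy 0.0016 dz 0.0119 yaw -0.0000
  dx 0.0006 dy 0.0016 dz 0.0119 yaw -0.0000
  dx 0.0006 dy 0.0016 dz 0.0119 yaw -0.0000
  dx 0.0006 dy 0.0016 dz 0.0119 yaw -0.0000
```

View pics/h4.png

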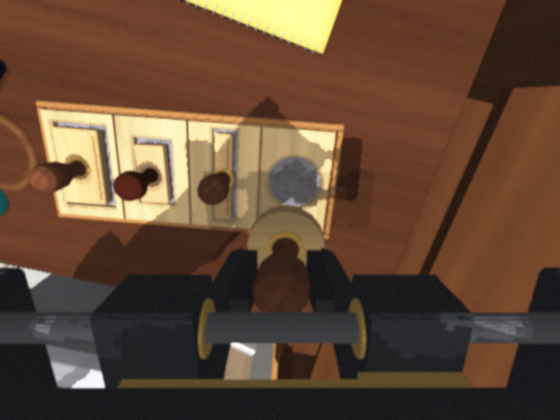

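All three placed stamps sit inside their hollows at (80,165), (150,172) and (220,180). The round base at (286,235) is next to its hollow. Descending.

>>> play_rows([
  {"jaw": 1,"dx": 0.0006,"dy": 0.0015,"dz": 0.013,"yaw": 0},
  {"jaw": 1,"dx": 0.0006,"dy": 0.0015,"dz": 0.016,"yaw": 0},
  {"jaw": 1,"dx": 0.0006,"dy": 0.0015,"dz": 0.016,"yaw": 0},
  {"jaw": 1,"dx": 0.0006,"dy": 0.0015,"dz": 0.016,"yaw": 0},
  {"jaw": 1,"dx": 0,"dy": 0.0005,"dz": 0.013,"yaw": 0},
])

```text
clock: 37.95
tool_pos: [0.5077, -0.3528, 0.1121]
eef_rot: [0.993, 0.11, -0.024, -0.016]
contact_force: [-0.4, 0.3, -0.6]
opening: 0.298
```

```bash
python3 -c "
from heldr import *
c=heldr()
s,p,M,a=pose();e=np.array([508.1,-357.3])-c
to(p[0]+e[0]/1000,p[1]+e[1]/1000,.07,a,4)"
```

```text
n 2193 33 centre [ 508.5 -353.9] res 6.94 z 0.0903 slope [-0.033 -0.03 ] TCP [ 507.7 -352.8  112.1]
t 38.0 p [ 0.5063 -0.3519  0.11  ] jawang -77.38 tilt axis [-0.054  0.028 -0.998] q7 -0.84 q1 0.54 open 0.298 F [ 0.1  0.6 -1.7] | world d [ -0.4  -3.4 -40. ] da 0.0
  dx 0.0002 dy 0.0012 dz 0.0100 yaw -0.0000
  dx 0.0002 dy 0.0012 dz 0.0100 yaw -0.0000
  dx 0.0002 dy 0.0012 dz 0.0100 yaw -0.0000
  dx 0.0002 dy 0.0012 dz 0.0100 yaw -0.0000
```

>>> play_rows([
  {"jaw": 1,"dx": 0.0004,"dy": 0.0013,"dz": 0.01,"yaw": 0},
  {"jaw": 1,"dx": 0.0004,"dy": 0.0013,"dz": 0.01,"yaw": 0},
  {"jaw": 1,"dx": 0.0003,"dy": 0.0013,"dz": 0.01,"yaw": 0},
  {"jaw": 1,"dx": 0,"dy": 0.0013,"dz": 0.009,"yaw": 0},
  {"jaw": 1,"dx": 0,"dy": 0,"dz": 0,"yaw": 0},
])

```text
clock: 38.5
tool_pos: [0.5065, -0.3557, 0.067]
eef_rot: [0.993, 0.111, -0.025, -0.017]
contact_force: [-0.4, -0.0, -1.2]
opening: 0.298
```

```bash
python3 -c "
from heldr import *
c=heldr()
s,p,M,a=pose();e=np.array([508.1,-357.3])-c
to(p[0]+e[0]/1000,p[1]+e[1]/1000,.053,a,4)"
```

```text
n 2189 24 centre [ 507.2 -356.7] res 6.62 z 0.0452 slope [-0.035 -0.027] TCP [ 506.5 -355.7   67. ]
t 38.55 p [ 0.5068 -0.3558  0.0676] jawang -77.35 tilt axis [-0.053  0.028 -0.998] q7 -0.84 q1 0.55 open 0.299 F [-0.1  0.4 -0. ] | world d [  0.9  -0.6 -14.6] da 0.0
  dx 0.0003 dy 0.0003 dz 0.0036 yaw -0.0000
  dx 0.0003 dy 0.0003 dz 0.0036 yaw -0.0000
  dx 0.0003 dy 0.0003 dz 0.0036 yaw -0.0000
  dx 0.0003 dy 0.0003 dz 0.0036 yaw -0.0000
```

>>> play_rows([
  {"jaw": 1,"dx": 0.0002,"dy": 0.0002,"dz": 0.005,"yaw": 0},
  {"jaw": 1,"dx": 0.0002,"dy": 0.0002,"dz": 0.005,"yaw": 0},
  {"jaw": 1,"dx": 0,"dy": 0,"dz": 0.004,"yaw": 0},
  {"jaw": 1,"dx": 0,"dy": 0,"dz": 0.0015,"yaw": 0},
  {"jaw": 1,"dx": 0,"dy": 0,"dz": 0,"yaw": 0},
])

```text
clock: 39.05
tool_pos: [0.5075, -0.3562, 0.0521]
eef_rot: [0.993, 0.111, -0.024, -0.016]
contact_force: [0.3, 0.5, -0.8]
opening: 0.295
```

```bash
python3 -c "
from heldr import *
c=heldr();s=pose()[0];print(s['contact_force'])"
```

```text
n 2182 28 centre [ 508.4 -357.2] res 6.85 z 0.0303 slope [-0.029 -0.028] TCP [ 507.5 -356.2   52.1]
[ 0.48696461 -0.09331016 -0.8268361 ]
```

>>> play_rows([
  {"jaw": 1,"dx": 0,"dy": 0,"dz": 0.001,"yaw": 0},
  {"jaw": 1,"dx": 0,"dy": 0,"dz": 0,"yaw": 0},
  {"jaw": 0.5,"dx": 0,"dy": 0,"dz": 0,"yaw": 0},
  {"jaw": 0.48,"dx": 0,"dy": 0,"dz": 0,"yaw": 0},
  {"jaw": 0.48,"dx": 0,"dy": 0,"dz": 0,"yaw": 0},
])

```text
clock: 39.6
tool_pos: [0.5081, -0.3566, 0.052]
eef_rot: [0.993, 0.111, -0.023, -0.015]
contact_force: [0.6, -0.1, 1.0]
opening: 0.519
```

>>> play_rows([
  {"jaw": 0.48,"dx": 0,"dy": 0,"dz": -0.01,"yaw": 0},
  {"jaw": 0.48,"dx": 0,"dy": 0,"dz": -0.02,"yaw": 0},
  {"jaw": 0.48,"dx": 0,"dy": 0,"dz": -0.03,"yaw": 0},
  {"jaw": 0.48,"dx": 0,"dy": 0,"dz": -0.04,"yaw": 0},
  {"jaw": 0.48,"dx": 0,"dy": 0,"dz": -0.04,"yaw": 0},
])

```text
clock: 40.1
tool_pos: [0.512, -0.3581, 0.1933]
eef_rot: [0.993, 0.111, -0.028, -0.019]
contact_force: [-0.1, 0.2, -0.1]
opening: 0.524
```

>>> play_rows([
  {"jaw": 0.48,"dx": -0.03,"dy": 0,"dz": -0.04,"yaw": 0},
  {"jaw": 0.48,"dx": -0.03,"dy": 0,"dz": -0.03,"yaw": 0},
  {"jaw": 0.48,"dx": -0.02,"dy": 0,"dz": -0.01,"yaw": 0},
  {"jaw": 0.48,"dx": 0,"dy": 0,"dz": 0,"yaw": 0},
  {"jaw": 0.48,"dx": 0,"dy": 0,"dz": 0,"yaw": 0},
])

```text
clock: 40.6
tool_pos: [0.4419, -0.3801, 0.289]
eef_rot: [0.993, 0.111, -0.02, -0.013]
contact_force: [1.0, -0.4, -0.2]
opening: 0.517
```

Run:
```python
from held import *
s,p,M,a=pose();print(s["clock"],p)
d=snap("wrist");save(d,"f.png");w=cloud(d);z=w[...,2]
T=np.array([[.4753,-.1335],[.4861,-.2078],[.497,-.2825],[.508,-.357]])
for n,t in zip("large small long round".split(),T):
    k=(abs(w[...,0]-t[0])<.05)&(abs(w[...,1]-t[1])<.03)
    b=w[k&(z>.026)&(z<.032)];kn=w[k&(z>.06)]
    A=np.c_[b[:,:2],np.ones(len(b))];sl=np.linalg.lstsq(A,b[:,2],rcond=None)[0] if len(b)>20 else [0,0]
    print(n,"base n",len(b),b[:,2].mean(),np.round(sl[:2],3),cv2.minAreaRect((b[:,:2]*1000).astype(np.float32)),"knob",kn[:,:2].mean(0),np.percentile(kn[:,2],98))
d=snap("side");save(d,"fs.png");cv2.imwrite('pics/fsz.png',cv2.resize(cv2.cvtColor(d['frame'][100:260,190:390],cv2.COLOR_RGB2BGR),None,fx=4,fy=3.75))
w1=cloud(d);w0=np.load("side0.npz")["w"]
for n,(x,y) in {"bottle":(.545,0),"decoy":(.402,0)}.items():
    for w in(w0,w1):
        k=(abs(w[...,0]-x)<.045)&(abs(w[...,1]-y)<.045)&(w[...,2]>.02)&(w[...,2]<.1);print(n,k.sum(),w[k].mean(0).round(4),w[k].max(0).round(3))
```

```text
40.6 [ 0.44188756 -0.38009826  0.28900902]
large base n 1999 0.02916231722251389 [-0.002  0.007] ((476.8104248046875, -134.36618041992188), (79.99247741699219, 46.565677642822266), 8.480116844177246) knob [ 0.47788162 -0.13904945] 0.08452733674848303
small base n 947 0.029846391447080324 [-0.004  0.016] ((486.3168029785156, -209.392333984375), (61.84722900390625, 30.53713035583496), 10.4993896484375) knob [ 0.48715198 -0.21226523] 0.08460965418558503
long base n 839 0.029044311943840044 [ 0.003 -0.011] ((499.0758361816406, -284.0193786621094), (91.73975372314453, 19.77395248413086), 7.305700778961182) knob [ 0.46355744 -0.2998671 ] 0.37260211919698344
round base n 653 0.028895845135718284 [-0.001 -0.005] ((508.63720703125, -358.0671691894531), (46.53089141845703, 46.297515869140625), 12.23054313659668) knob [ 0.46711688 -0.35346907] 0.39288345916806144
bottle 547 [0.5513 0.0041 0.0431] [0.59  0.045 0.065]
bottle 541 [0.551  0.0041 0.0431] [0.59  0.043 0.064]
decoy 172 [0.4021 0.0018 0.0522] [0.415 0.011 0.073]
decoy 167 [0.4022 0.0018 0.053 ] [0.415 0.012 0.073]
```

View pics/f.png

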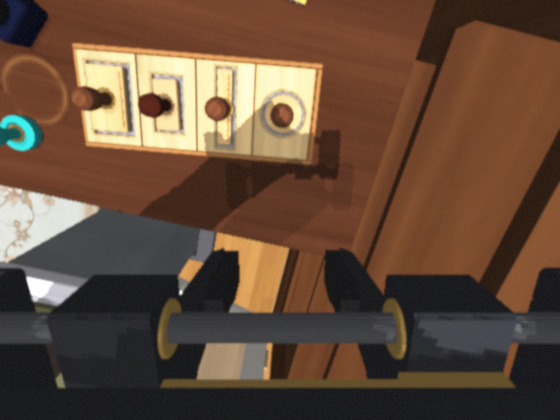

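View pics/fsz.png

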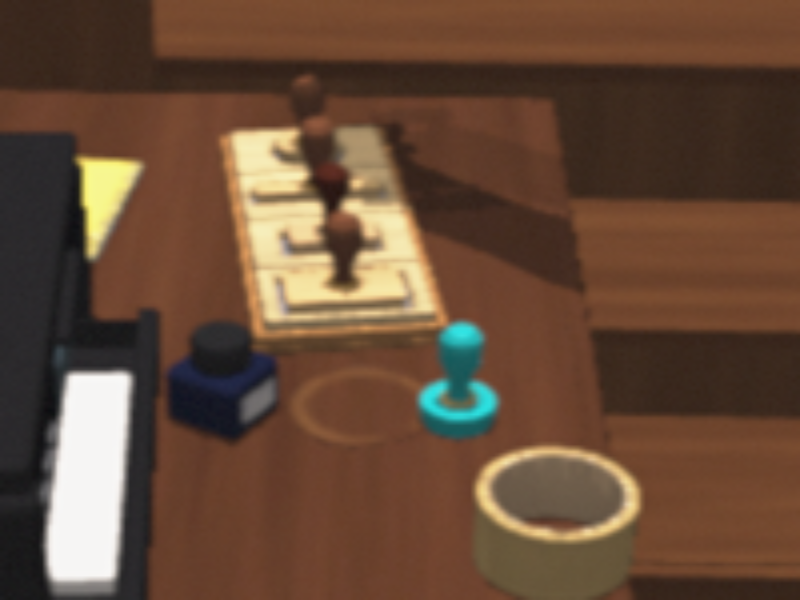

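All four bases are level, with tops at 29 to 30 mm and clearance to the edges all round: (105,98), (165,103), (224,107) and (283,113). The bottle and decoy haven't moved and the gripper is clear, so I'm handing in.

```bash
python3 -c "
from plant import r
print(r.finish_job())"
```

```text
the job is handed in; nothing more can be done
None
```

All four stamps are back in the tray, each upright in the hollow cut for its base, and the job was handed in at about 41 s with the gripper clear. The system reported no verdict.

- **Stamps:** In the last pictures every base is level within about 1°. Base tops are at 29–30 mm, which matches standing on the hollow floor, and each base shows clearance to its edges all round. They sit within about 3 mm of the hollow centres.
- **Bottle and decoy:** Before-and-after depth averages for the ink bottle and the turquoise look-alike agree within 1 mm. Neither was touched or tipped.
- **Checks that failed or disagreed:**
  - The final automatic knob readings for the long and round stamps picked up parts of the robot, so I discarded them. Those two rest on the base measurements and the pictures.
  - The last angle fit put the small stamp about 2° off the tray's direction. That is within its play.
  - The tool itself drifted up to about 3.5° from vertical during the work, but the stamps levelled on release.
- **Forces:** Readings I saw stayed around 2 N or less.

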